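Refit the cover glass of the shelf light

ROBOT

A 7-joint arm with a two-finger parallel gripper is mounted at the origin on the work surface. World frame = base frame: x ahead of the robot, y to its left, z up, the work surface at z = 0. Lengths are in m, angles in rad, forces in N, time in s.
With the tool pointing down it reaches from about 0.4 to 0.85 m from the base axis. Payload 4.5 kg.
Tool frame: the origin (TCP) lies on the centre line of the jaws, within the pads' length; the fingertips stand 14 mm ahead of it and the grasp point (between the pads) lies 5 mm behind it (nose_length is the distance from the TCP to the fingertips, in m); x points along the fingers, y is the direction in which the jaws open and shut, and the axes are right-handed (so a half turn about x gives the same grasp; the last joint's range is limited). The gripper opens to 88 mm and grips with 3 to 60 N. Pads are 18 mm wide; open, the fingers measure 123 mm over their backs; the gripper's body (75 mm by 187 mm) begins 45 mm behind the grasp point.
Start: joints at [1.153, 0.689, -0.195, 1.565, 0.157, 0.902, -0.215], TCP at [0.273, -0.562, 0.253] pointing down, gripper open.
Joint ranges: [-3.01, 3.01], [-0.46, 2.08], [-1.47, 1.51], [0.13, 2.56], [-1, 4.14], [0.04, 2.09], [-2.66, 2.66]. Speed limits (rad/s): [2.57, 2.57, 3.14, 3.14, 3.14, 3.14, 3.14].

INTERFACE

Orientations are given as a unit quaternion [x, y, z, w].
In Python, from plant import get_state, snapshot, camera_params, finish_job, boxes_of, silhouettes, spot_point, nose_length gives the robot as it stands.
- The arm moves only by the tool apply_moves, never from a script. Its arguments are lists of equal length, an entry for each row: "delta_pos": the shift along the tool's x, y, z in cm, a list of three; "yaw": the turn about the tool's x in rad; "gripper": the opening in per cent of the stroke, from 0 (shut) to 100 (fully open). A call has 1 to 10 rows; each row is the pose to reach, as a shift and turn from the pose measured when the call began, along the tool's axes at that moment; what a row does not reach only later rows make up. A row lasts 1/12 s, in which the tool goes at most 41.7 mm and 7.16 degrees, less where a joint would pass 70% of its speed; a pose out of reach is approached as far as the arm can. A call with a gripper value outside its range is refused whole. The fingers move at their own pace and stop on an object; "force" is the grip in N (left out, the last holds). Time passes only in rows, so rows that repeat a pose let the fingers close. It gives the time, the measured TCP pose, the force and the opening at its end, in the units of the state.
- get_state(): the state, without advancing time (a new reading comes with each control period).
- snapshot(name): name is "scene" or "top"; returns the picture (420x560x3 uint8, red, green, blue); there is no depth.
- camera_params(name): a dict with "fovy" (degrees; the focal length in pixels is half the picture's height over the tangent of half this angle, whatever the lens; pixels are square), "cx", "cy" (the principal point, pixels), "dist" ([k1, k2, p1, p2, k3] as OpenCV has them; the pictures are not rectified), "position" and "orientation" of the camera in the world. Camera axes: x right, y down, z forward; pixel columns grow to the right and rows downward; lengths in m; the calibration is good to about 2 mm. A picture is of the moment at which its call begins. camera_params takes no time and is no camera call.
- finish_job(): hands the job in, once; it reports no verdict.
Trained networks look in the newest picture that a camera, given by its name, has taken for a name from the list of things; names that differ only in an ending like _2 or _b are one class to them, and where a whole thing is asked for, a point or a joint stands for the part that bears it (a point fixed in the world has none). Each returns a list of dicts, best first, with "score" (0 to 1); they miss things now and then, are a little off and sometimes report something else, mostly with a low value. They report only what shows in the picture. A call takes as long as a camera call.
- boxes_of(thing, camera): "bbox" ([left, top, width, height] in pixels, round what is visible of it).
- silhouettes(thing, camera): "mask" (420x560 bool, what is visible of it) and "bbox" ([left, top, width, height] in pixels, round what is visible of it).
- spot_point(thing, camera): "pixel" ([column, row] in pixels: a listed point, or the origin of a listed thing).
The state is a dict: "clock": time; "q": joint angles; "qd": joint speeds; "joint_torque": joint torques, N m; "tool_pos": TCP position; "eef_rot": TCP orientation; "contact_force": force on the tool from outside, world axes, zero at the start; "moment": the same for the moment, N m; "opening": opening from 0.0 (shut) to 1.0 (fully open).
Only numpy, scipy, OpenCV 4.12 (cv2) and the standard library are available. Lean on these libraries where they do the work, as an engineer would, in place of code of your own. Each camera call takes 0.05 s, during which the arm holds its last target.

TASK

Refit the cover glass of the small shelf light: stand the loose glass, flange down, in the light's round cell and let go, then lower the metal retaining ring over it, feeling for the turn at which its notches let it drop past the three pins in the cell, and screw it clockwise (seen from above) until it is snug against its stop and stays pressed on the glass by itself. Do not force it: the glass cracks and the pins break. Leave the other things on the shelf where they are.

Things in the scene. Friction and masses are not known exactly. Their poses are not given: they have to be found in the camera images.
- cell (a point): Shelf light's base, screwed down: grey round cup, 84 mm wide, rim 31.5 mm above the shelf, two screw ears along its y axis (to 60 mm from the axis, 6 mm high). Point: on the axis at shelf level, z up. Bore 66 mm wide down to a step at height 14 mm; below, a pocket 52 mm wide with a flat rubber seat at height 10.5 mm that gives 1 mm per 5 N.
- cell_mouth (a point): Centre of the cup's mouth, 31.5 mm above the shelf. Below it three fixed steel pins, 4 mm thick, 120 degrees apart, stick radially inward to 28.5 mm from the axis; undersides 25.7 mm, tops 29.7 mm above the shelf. One of them is within 35 degrees of cell's x axis, at an angle that differs each time and is not measured (it can be seen or felt).
- glass_mid (a point): The cover glass, white opal glass, 41 mm tall, about 80 g: round flange 50 mm wide, 7 mm thick at the bottom (lower edge chamfered 3 mm), on it a round thimble 28 mm wide, 34 mm tall to grip. Starts standing flange down on the shelf. Point: on its axis, half-way up (20.5 mm above its underside), z up.
- ring_mid (a point): Steel retaining ring, 32 mm tall, about 70 g, starts lying tabs up: collar 52 mm outside (foot chamfered to 49), 34 mm inside, 14 mm high; on it two upright grip tabs at +x and -x, outer faces 44 mm apart, each 5 mm thick, 18 mm wide, 14 to 32 mm above the underside. Point: on its axis, 16 mm above the underside, z up.
- ring_foot (a point): Centre of the ring's underside. Round the collar are three sloping threads, 62 mm outer diameter, with three notches between, 26 degrees wide, centred at 0, 120 and 240 degrees from the ring's x axis. Over the pins (8 degrees wide) they let the ring drop 12 mm onto the glass flange, underside then 17.5 mm above the shelf; else it rides on the pins, underside at 29.7 mm.
- ring_tab (a point): Top of the ring's +x tab (19.5 mm from the axis, 32 mm up). Turned clockwise from above, the threads go under the pins, bind after about 45 degrees and draw the ring about 2 mm down, pressing the glass with about 8 N, until a stop meets the pins about 78 degrees after mid-notch: the turning moment then rises sharply. It holds by friction when let go.
- case: Grey plastic shaving kit case with clip-on lid, 104 x 174 x 61 mm, origin under its centre. To be left alone.
- bowl: White ceramic bowl, 110 mm wide, 50 mm tall, origin under its centre. To be left alone.
- tumbler: Glass tumbler, 68 mm wide, 95 mm tall, origin under its centre. To be left alone.
- brush: Shaving brush with wooden handle, standing, 38 mm wide, 98 mm tall, origin under its centre. To be left alone.
- clipper: Chrome nail clipper, 58 x 13 x 12 mm, lying, origin under its centre. To be left alone.
- soap: White soap dish with a bar of soap, 75 x 100 x 30 mm, origin under its centre. To be left alone.
- cream: White jar of shaving cream with metal cap, 54 mm wide, 50 mm tall, origin under its centre. To be left alone.

How it is judged:
On the way, in this order (a step that is already met when the one before it is completed fails the run):
1. the glass stands seated flange down in the cell, let go (horizontal distance between glass_mid and cell below 0.0025 m and z of glass_mid in the frame of cell below 0.0325 m and angle between glass_mid's own z axis and vertical below 0.06 rad and contact force between the fingers and glass below 0.1 N), for 0.2 s.
2. the ring lies on the glass, below the pins' level (horizontal distance between glass_mid and cell below 0.0025 m and z of glass_mid in the frame of cell below 0.0325 m and angle between each of glass_mid, ring_mid's own z axis and vertical below 0.06 rad and horizontal distance between ring_mid and cell below 0.004 m and z of ring_mid in the frame of cell below 0.036 m), for 0.2 s.
At the end, for the whole second after the job is handed in: Glass in the cell's pocket (2.5 mm of its axis, upright within 0.06 rad, underside under 12 mm above the shelf); ring level (0.06 rad), within 4 mm of the axis, underside under 20 mm above the shelf, by itself pressing on the glass with over 4 N; both at rest (all of step 2 and contact force between ring and glass above 4 N and linear speed of each of ring, glass below 0.01 m/s); the robot touches nothing.
It fails at once if the ring presses on the glass with more than 40 N (it cracks) (contact force between ring and glass above 40 N).
It fails at once if the ring is forced against the light's base or pins with more than 60 N (contact force between ring and base above 60 N).
It fails at once if another thing on the shelf is pushed more than 20 mm (distance of any of case, bowl, tumbler, brush, clipper, soap, cream from where it was at the start of the episode above 0.02 m).
It also fails if it takes over 72 s, if anything falls off the work surface, if the arm or the gripper's body presses on something with over 40 N, if the wrist force passes 120 N, or if a joint passes its speed limit or range.

## Working session

There is one attempt and no reset: what is moved stays moved. The work goes in short steps, Python scripts to look and compute and a tool call to move; the robot and the scene stay as the last step left them, time stands still between calls to the robot, and variables do not carry over. Pictures are saved under pics/ and viewed, and the job is handed in when it is done.

Besides the shell and the picture viewer there is one more tool, called after "Call:" as name(argument=value, ...), one argument or row to a line, values as JSON. apply_moves: Moves the arm, as the interface text tells. Its arguments: {"type":"object","properties":{"delta_pos":{"type":"array"},"yaw":{"type":"array"},"gripper":{"type":"array"},"force":{"type":"number"}},"required":["delta_pos","yaw","gripper"]}

```bash
ls; mkdir -p pics; cat > h.py <<'E'
import numpy as np, cv2
from scipy.spatial.transform import Rotation as R
from plant import *
def cam(n):
    p=camera_params(n); f=210/np.tan(np.radians(p['fovy'])/2)
    K=np.array([[f,0,p['cx']],[0,f,p['cy']],[0,0,1]])
    return K,np.array(p['dist'],float),np.array(p['position']),R.from_quat(p['orientation']).as_matrix()
def ray(n,px):
    K,d,t,M=cam(n)
    u=cv2.undistortPoints(np.array([[px]],float),K,d)[0,0]
    return t,M@np.array([u[0],u[1],1.])
def onz(n,px,z):
    t,r=ray(n,px); return t+r*(z-t[2])/r[2]
def proj(n,P):
    K,d,t,M=cam(n); P=np.atleast_2d(P)
    r=M.T; return cv2.projectPoints(P.astype(float),cv2.Rodrigues(r)[0],-r@t,K,d)[0][:,0]
def tri(a,pa,b,pb):
    t1,r1=ray(a,pa);t2,r2=ray(b,pb);r1/=np.linalg.norm(r1);r2/=np.linalg.norm(r2)
    s=np.linalg.lstsq(np.c_[r1,-r2],t2-t1,rcond=None)[0]
    A,B=t1+s[0]*r1,t2+s[1]*r2
    return (A+B)/2,np.linalg.norm(A-B)
def save(n,name,crop=None,scale=1):
    im=snapshot(n); cv2.imwrite(f'pics/{name}_full.png',im[:,:,::-1])
    if crop: x,y,w,h=crop; im=im[y:y+h,x:x+w]
    im=cv2.resize(im,None,fx=scale,fy=scale,interpolation=cv2.INTER_CUBIC)
    cv2.imwrite(f'pics/{name}.png',im[:,:,::-1])
E
python3 - <<'E'
from h import *
np.set_printoptions(precision=4,suppress=True)
s=get_state();print({k:np.round(v,3) for k,v in s.items()},nose_length)
for n in ['scene','top']:
    print(n,camera_params(n)); save(n,n+'0')
    for th in ['cell','cell_mouth','glass_mid','ring_mid','ring_foot','ring_tab']:
        print(th,[(np.round(q['pixel'],1),round(q['score'],2)) for q in spot_point(th,n)][:4])
E
```

```text
pics
{'clock': np.float64(0.0), 'q': array([ 1.153,  0.69 , -0.194,  1.566,  0.157,  0.902, -0.215]), 'qd': array([ 0.001,  0.002,  0.001,  0.002, -0.001, -0.   ,  0.002]), 'joint_torque': array([  0.001, -52.755,  -1.267, -15.342,  -0.053,   0.007,   0.   ]), 'tool_pos': array([ 0.273, -0.562,  0.252]), 'eef_rot': array([-0.689, -0.159,  0.689, -0.158]), 'contact_force': array([-0.144,  0.214,  0.087]), 'moment': array([0.042, 0.035, 0.032]), 'opening': np.float64(0.998)} 0.014
scene {'fovy': 43.28310300047696, 'cx': 275.42159798261474, 'cy': 207.18543703896063, 'dist': array([-0.0813,  0.    ,  0.    ,  0.    ,  0.    ]), 'position': array([ 1.1878, -0.7323,  0.8573]), 'orientation': array([ 0.8445,  0.3247, -0.142 , -0.4016])}
cell [(array([189.4, 251.6]), 0.58), (array([268.5, 219.3]), 0.57)]
cell_mouth [(array([267.8, 205. ]), 0.66)]
glass_mid [(array([304.7, 163.6]), 0.69)]
ring_mid [(array([203. , 258.7]), 0.75), (array([211.3, 212.4]), 0.46)]
ring_foot [(array([200.5, 258.8]), 0.74)]
ring_tab [(array([190.8, 252.7]), 0.66)]
top {'fovy': 50.02182268554634, 'cx': 280.0953011020717, 'cy': 202.735269443909, 'dist': array([-0.1032,  0.    ,  0.    ,  0.    ,  0.    ]), 'position': array([ 0.4475, -0.0193,  1.1035]), 'orientation': array([-0.6994,  0.7121, -0.0407,  0.0463])}
cell [(array([267.4, 224.9]), 0.75)]
cell_mouth []
glass_mid [(array([177.9, 251. ]), 0.46)]
ring_mid [(array([359.8, 228.8]), 0.79)]
ring_foot [(array([360.2, 230.3]), 0.64), (array([196.2, 146.3]), 0.62), (array([177.9, 252.2]), 0.29)]
ring_tab [(array([366.8, 227.4]), 0.67), (array([351.2, 127.5]), 0.67), (array([107.1, 180.1]), 0.5)]
```

View pics/scene0.png

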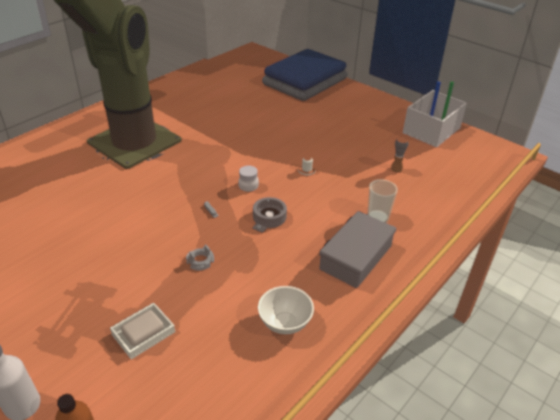

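View pics/top0.png

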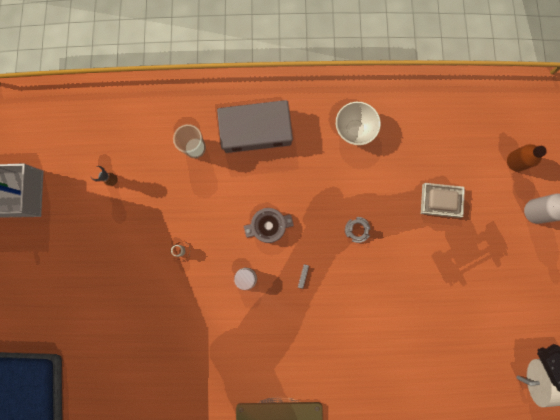

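The scene view shows the cell at about (268,213), the glass at (308,165) and the ring at (201,258). The top view has them at (268,226), (177,251) and (359,230). I'll zoom in and triangulate.

```bash
python3 - <<'E'
from h import *
np.set_printoptions(precision=4,suppress=True)
a=cv2.imread('pics/scene0_full.png');b=cv2.imread('pics/top0_full.png')
def c(im,x,y,r=25,s=8): return cv2.resize(im[y-r:y+r,x-r:x+r],None,fx=s,fy=s,interpolation=cv2.INTER_CUBIC)
r1=np.hstack([cv2.resize(c(a,268,213),(260,260)),cv2.resize(c(a,308,165),(260,260)),cv2.resize(c(a,201,258),(260,260))])
r2=np.hstack([cv2.resize(c(b,268,226),(260,260)),cv2.resize(c(b,177,251),(260,260)),cv2.resize(c(b,359,230),(260,260))])
cv2.imwrite('pics/crops0.png',np.vstack([r1,r2]))
def m(th,n):
    for q in silhouettes(th,n)[:2]:
        k=q['mask'];ys,xs=np.nonzero(k)
        print(th,n,round(q['score'],2),q['bbox'],len(xs),xs.mean().round(1),ys.mean().round(1))
for th in ['cell','glass_mid','ring_mid']:
    for n in ['scene','top']: m(th,n)
print('glass',tri('scene',[304.7,163.6],'top',[177.9,251]), onz('top',[177.9,251],.0205))
print('ring',tri('scene',[203,258.7],'top',[359.8,228.8]),onz('top',[359.8,228.8],.016))
print('cell',tri('scene',[268.5,219.3],'top',[267.4,224.9]),onz('top',[267.4,224.9],.0))
E
```

```text
cell scene 0.84 [251.5, 195.7, 35.7, 37.6] 975 268.9 213.4
cell top 0.6 [247.7, 206.6, 43.9, 35.6] 1146 268.5 225.0
glass_mid scene 0.53 [301.2, 161.3, 14.4, 10.7] 88 307.0 165.6
ring_mid top 0.86 [346.5, 215.9, 23.7, 27.1] 323 357.7 229.2
glass (array([0.4671, 0.2347, 0.0219]), np.float64(0.00496423665288077)) [0.4689 0.2368 0.0205]
ring (array([ 0.5186, -0.2016,  0.0083]), np.float64(0.009167548002910067)) [ 0.515  -0.2037  0.016 ]
cell (array([ 0.5285,  0.0187, -0.0083]), np.float64(0.005745523691263423)) [0.5299 0.0205 0.    ]
```

View pics/crops0.png

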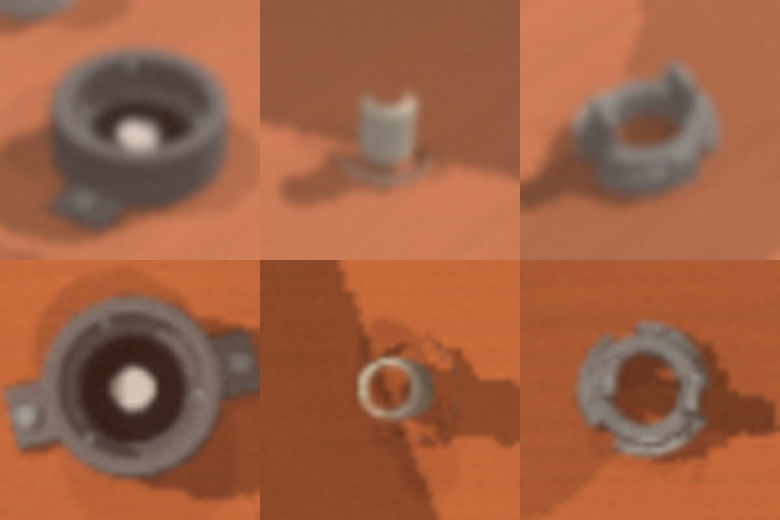

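The top crop shows the three pins in the cell as bright spots, at about 0°, 125° and 240° in the image. The ring is tabs up with its notches visible. Next I'll overlay model outlines to fit the poses.

```bash
cat >> h.py <<'E'
def circ(c,r,z,n=60):
    a=np.linspace(0,2*np.pi,n); return np.c_[c[0]+r*np.cos(a),c[1]+r*np.sin(a),np.full(n,z)]
def overlay(im,n,cx,cy,curves,r=24,S=400):
    s=S/(2*r); o=cv2.resize(im[cy-r:cy+r,cx-r:cx+r],(S,S),interpolation=cv2.INTER_CUBIC)
    for P,col in curves:
        p=(proj(n,P)-[cx-r-.5,cy-r-.5])*s
        cv2.polylines(o,[np.round(p*8).astype(int)],False,col,1,cv2.LINE_AA,3)
    return o
E
cat > ov.py <<'E'
from h import *
def go(name,cell,glass,ring,psi,pin,off):
    a=cv2.imread('pics/scene0_full.png');b=cv2.imread('pics/top0_full.png')
    G=(0,255,0);Y=(255,255,0)
    cc=[(circ(cell,.042,.0315),G),(circ(cell,.033,.0315),Y)]
    for k in range(3):
        t=pin+k*2*np.pi/3; u=np.array([np.cos(t),np.sin(t)])
        cc.append((np.array([[*(cell+u*.0285),.0297],[*(cell+u*.033),.0297]]),(0,0,255)))
    gg=[(circ(glass,.014,.041),G),(circ(glass,.025,.007),Y),(circ(glass,.022,0),Y)]
    rr=[(circ(ring,.026,.014),G),(circ(ring,.017,.014),Y)]
    for s in (0,np.pi):
        t=psi+s;u=np.array([np.cos(t),np.sin(t)]);v=np.array([-u[1],u[0]])
        q=[ring+u*.022+v*.009,ring+u*.022-v*.009,ring+u*.017-v*.009,ring+u*.017+v*.009,ring+u*.022+v*.009]
        rr.append((np.array([[*p,.032] for p in q]),(0,0,255)))
    for k in range(3):
        t=psi+k*2*np.pi/3;u=np.array([np.cos(t),np.sin(t)])
        rr.append((np.array([[*(ring+u*.026),.014],[*(ring+u*.032),.014]]),(255,0,255)))
    rows=[]
    P=[]
    for (n,im) in (('scene',a),('top',b)):
        o=off[n]
        row=[]
        for c,cur in ((cell,cc),(glass,gg),(ring,rr)):
            px=proj(n,[*c,.015])[0].astype(int)
            row.append(overlay(im,n,px[0],px[1],cur,22,266))
        P.append(np.hstack(row))
    cv2.imwrite(f'pics/{name}.png',np.vstack(P))
E
python3 - <<'E'
from ov import *
np.set_printoptions(precision=4,suppress=True)
print(onz('top',[268.8-.5,225.2-.5],.0315),onz('top',[176.7,250.1],.041),onz('top',[180,250.5],.007))
go('ov1',np.array([.529,.0185]),np.array([.468,.234]),np.array([.516,-.203]),0.1,0.1,{'scene':0,'top':0})
E
```

```text
[0.528  0.0172 0.0315] [0.4706 0.2349 0.041 ] [0.4703 0.2348 0.007 ]
```

View pics/ov1.png

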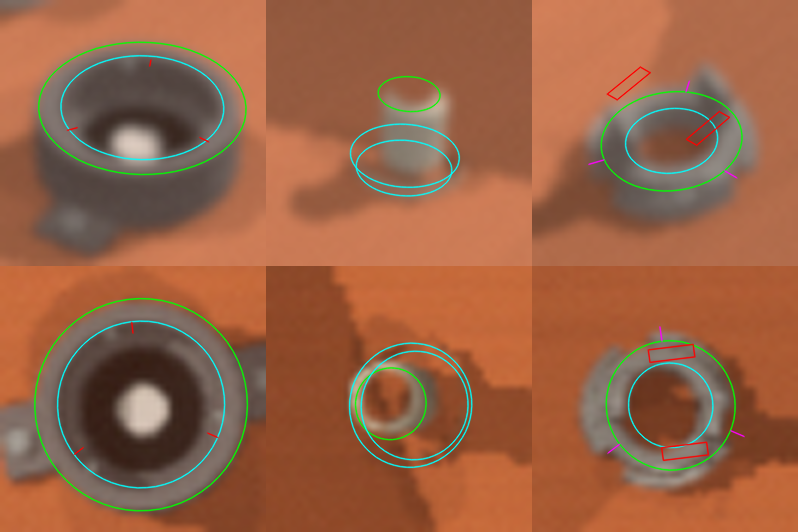

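```bash
python3 - <<'E'
from ov import *
a=cv2.imread('pics/scene0_full.png');b=cv2.imread('pics/top0_full.png')
def c(im,x,y,r=20,S=400): return cv2.resize(im[y-r:y+r,x-r:x+r],(S,S),interpolation=cv2.INTER_LANCZOS4)
def st(i):
    i=i.astype(float); return np.clip((i-i.min())*255/(np.percentile(i,99.5)-i.min()),0,255).astype(np.uint8)
o=np.hstack([st(c(b,358,229)),st(c(a,201,258))])
cv2.imwrite('pics/ringz.png',o)
o=np.hstack([st(c(b,268,225,19)),st(c(a,268,208,19))])
cv2.imwrite('pics/cellz.png',o)
E
```

```text
(no output)
```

View pics/ringz.png

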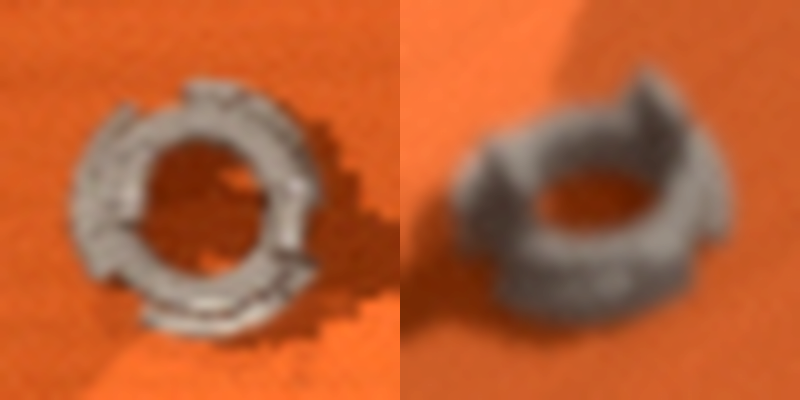

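View pics/cellz.png

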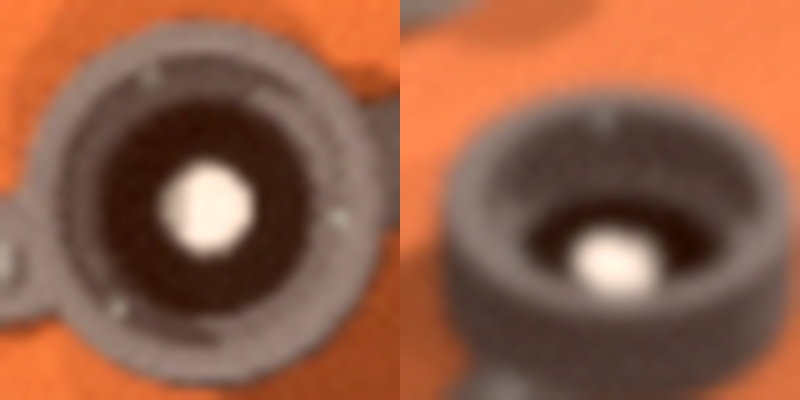

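Pins and notches show clearly in the top zoom. The pins are at (342,218), (119,308) and (150,75). The notches are at about (155,108), (300,235) and (122,297). The tabs lie roughly left to right in the image. Converting these to world values.

```bash
python3 - <<'E'
from ov import *
np.set_printoptions(precision=4,suppress=True)
Z=lambda p,o,k:[p[0]*k/400+o[0]-.5,p[1]*k/400+o[1]-.5]
cc=onz('top',Z((203,203),(249,206),38),.0315)[:2]
print('cell',cc)
for p in ((342,218),(119,308),(150,75)):
    q=onz('top',Z(p,(249,206),38),.0297)[:2]-cc; print('pin',np.linalg.norm(q),np.degrees(np.arctan2(q[1],q[0])))
rc=onz('top',Z((197,208),(338,209),40),.012)[:2]; print('ring',rc)
for p in ((155,108),(300,235),(122,297)):
    q=onz('top',Z(p,(338,209),40),.012)[:2]-rc; print('notch',np.linalg.norm(q),np.degrees(np.arctan2(q[1],q[0])))
for p in ((128,190),(295,195)):
    print('tab',onz('top',Z(p,(338,209),40),.032)[:2]-rc)
s=get_state();M=R.from_quat(s['eef_rot']).as_matrix();print(M)
print('jaw ang',np.degrees(np.arctan2(M[1,1],M[0,1])))
go('ov2',cc,np.array([.4706,.2347]),rc,np.radians(-100.),np.radians(22.6),{'scene':0,'top':0})
E
```

```text
cell [0.5278 0.0184]
pin 0.031674741894607825 -96.96855575415445
pin 0.030406279227328567 140.23428668779763
pin 0.031810045678610364 21.633716562915744
ring [ 0.5142 -0.198 ]
notch 0.026300676010634374 20.88657313136564
notch 0.025898002928602164 -105.85334942287172
notch 0.02850596942360661 138.11438952315095
tab [0.0034 0.0196]
tab [ 0.0014 -0.0204]
[[ 0.0001  0.4366 -0.8996]
 [-0.0001 -0.8996 -0.4366]
 [-1.      0.0001 -0.    ]]
jaw ang -64.11151239198912
```

View pics/ov2.png

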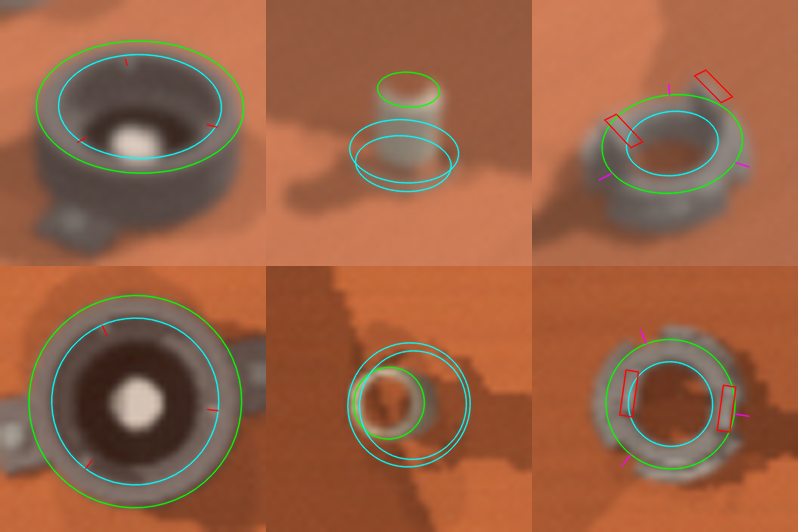

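Call:
apply_moves(
  delta_pos=[
    [0,-3.1,-2.6],
    [0,-6.3,-5.2],
    [0,-9.4,-7.9],
    [0,-12.6,-10.5],
    [0,-15.7,-13.1],
    [0,-18.9,-15.8],
    [0,-22.0,-18.4],
    [0,-25.2,-21.0],
    [0,-28.3,-23.7],
    [0,-31.5,-26.3],
  ],
  yaw=[-0.12,-0.24,-0.36,-0.48,-0.6,-0.72,-0.84,-0.96,-1.08,-1.2],
  gripper=[60,60,60,60,60,60,60,60,60,60],
  force=10,
)

```text
clock: 1.83
tool_pos: [0.3724, -0.1625, 0.2531]
eef_rot: [0.478, 0.521, -0.478, 0.522]
contact_force: [1.4, 0.0, 1.0]
opening: 0.602
```

```bash
cat >> h.py <<'E'
def plan(target,jaw_deg=None):
    s=get_state();M=R.from_quat(s['eef_rot']).as_matrix();p=np.array(s['tool_pos'])
    d=M.T@(np.array(target)-p)*100
    ang=np.degrees(np.arctan2(M[1,1],M[0,1]))
    y=None if jaw_deg is None else np.radians(-((jaw_deg-ang+180)%360-180))
    print('t',round(float(s['clock']),2),'pos',np.round(p,4),'jaw',round(ang,1),'tilt',np.round(M[:,0],3),'delta cm',np.round(d,2),'yaw',y,'F',np.round(s['contact_force'],2),'M',np.round(s['moment'],3),'op',round(float(s['opening']),3),'q',np.round(s['q'],2))
E
python3 -c "
from h import *
plan([.471,.234,.12],79.4)"
```

```text
t 1.83 pos [ 0.3724 -0.1625  0.2531] jaw 4.9 tilt [ 0.001 -0.001 -1.   ] delta cm [ 13.3   13.22 -38.66] yaw -1.2994906776642083 F [1.36 0.01 0.98] M [-0.023 -0.113 -0.031] op 0.602 q [ 0.66  0.45 -0.53  2.17  0.4   0.61 -0.07]
```

Call:
apply_moves(
  delta_pos=[
    [0,1.3,-3.9],
    [1,2.6,-7.7],
    [2,4.0,-11.6],
    [4,5.3,-15.5],
    [6,6.6,-19.3],
    [8,7.9,-23.2],
    [10,9.3,-27.1],
    [12,10.6,-30.9],
    [13.3,11.9,-34.8],
    [13.3,13.2,-38.7],
  ],
  yaw=[-0.12,-0.24,-0.36,-0.48,-0.6,-0.72,-0.84,-0.96,-1.08,-1.2],
  gripper=[60,60,60,60,60,60,60,60,60,60],
)

```text
clock: 2.67
tool_pos: [0.4655, 0.2155, 0.1205]
eef_rot: [0.097, 0.7, -0.1, 0.7]
contact_force: [1.0, -0.5, -0.0]
opening: 0.599
```

```bash
python3 -c "
from h import *
plan([.471,.234,.08],79.4)"
```

```text
t 2.67 pos [0.4655 0.2155 0.1205] jaw 74.0 tilt [-0.001 -0.004 -1.   ] delta cm [4.04 1.94 0.02] yaw -0.09371511146821748 F [ 1.04 -0.48 -0.01] M [ 0.023 -0.137  0.031] op 0.599 q [-0.16  0.82 -0.61  2.    0.85  0.6  -0.06]
```

Call:
apply_moves(
  delta_pos=[
    [1.5,1.0,0],
    [3.0,1.9,0],
    [4.0,1.9,0],
    [4.0,1.9,0],
  ],
  yaw=[-0.09,-0.09,-0.09,-0.09],
  gripper=[60,60,60,60],
)

```text
clock: 3.0
tool_pos: [0.4699, 0.2328, 0.0786]
eef_rot: [0.064, 0.705, -0.069, 0.703]
contact_force: [0.1, -0.1, -0.5]
opening: 0.602
```

```bash
python3 - <<'E'
from h import *
plan([.471,.234,.038],79.4)
s=get_state();M=R.from_quat(s['eef_rot']).as_matrix();p=np.array(s['tool_pos'])
o=[]
for n in('scene','top'):
    im=snapshot(n)[:,:,::-1].copy(); cv2.imwrite(f'pics/g1_{n}.png',im)
    c=proj(n,[.471,.234,.03])[0].astype(int)
    tip=p+M[:,0]*.014
    cur=[(np.array([tip-M[:,1]*.02,tip+M[:,1]*.02]),(0,0,255)),(circ([.471,.234],.014,.041),(0,255,0))]
    o.append(overlay(im,n,c[0],c[1],[],40,390)); o.append(overlay(im,n,c[0],c[1],cur,40,390))
cv2.imwrite('pics/g1.png',cv2.resize(np.vstack([np.hstack(o[:2]),np.hstack(o[2:])]),(600,600)))
E
```

```text
t 3.0 pos [0.4699 0.2328 0.0786] jaw 79.2 tilt [-0.003 -0.006 -1.   ] delta cm [4.06 0.16 0.1 ] yaw -0.003798839093260504 F [ 0.13 -0.06 -0.5 ] M [ 0.089 -0.145 -0.016] op 0.602 q [-0.22  0.9  -0.57  1.98  0.93  0.55 -0.07]
```

View pics/g1.png

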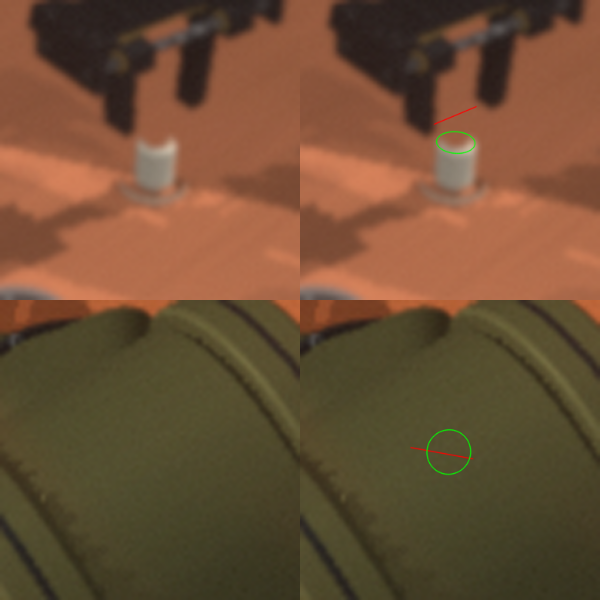

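The scene view shows the fingers straddling the glass, with the finger midpoint at (457,116) and the thimble at (456,150). That agrees with the projected TCP. The top view is hidden by the arm. Descending and gripping.

Call:
apply_moves(
  delta_pos=[
    [1.0,0.16,0.1],
    [2.0,0.16,0.1],
    [3.0,0.16,0.1],
    [4.0,0.16,0.1],
    [4.0,0.16,0.1],
    [4.0,0.16,0.1],
  ],
  yaw=[0,0,0,0,0,0],
  gripper=[60,60,60,60,60,60],
)

```text
clock: 3.6
tool_pos: [0.4713, 0.2331, 0.0396]
eef_rot: [0.065, 0.705, -0.069, 0.703]
contact_force: [-0.2, -0.1, 0.0]
opening: 0.604
```

```bash
cat > look.py <<'E'
from h import *
import sys
def look(name,c,r=30,curves=(),S=560):
    im=snapshot('scene')[:,:,::-1].copy(); cv2.imwrite(f'pics/{name}_full.png',im)
    px=proj('scene',c)[0].astype(int)
    cv2.imwrite(f'pics/{name}.png',overlay(im,'scene',px[0],px[1],list(curves),r,S))
E
python3 -c "
from look import *
plan([.471,.234,.038],79.4); look('g2',[.471,.234,.03])"
```

```text
t 3.6 pos [0.4713 0.2331 0.0396] jaw 79.1 tilt [-0.003 -0.006 -1.   ] delta cm [ 0.16  0.09 -0.05] yaw -0.004664580351780552 F [-0.25 -0.09  0.03] M [ 0.068 -0.174 -0.   ] op 0.604 q [-0.26  0.96 -0.49  1.98  1.02  0.48 -0.14]
```

View pics/g2.png

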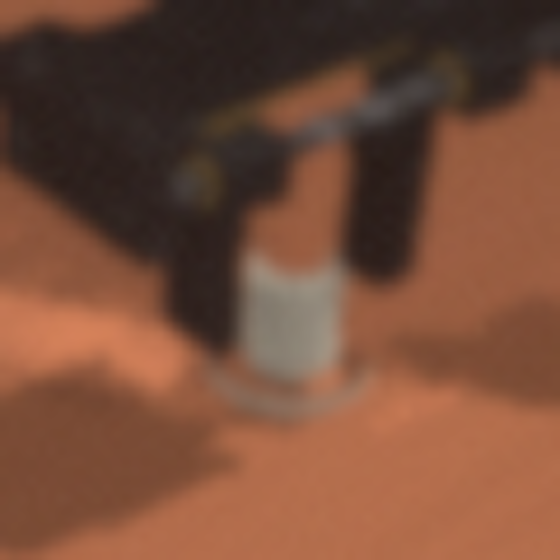

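The glass stands between the two fingers, with the thimble at (290,320) and the tips beside it. Closing.

Call:
apply_moves(
  delta_pos=[
    [0.16,0,0],
    [0.16,0,0],
    [0.16,0,0],
    [0.16,0,0],
    [0.16,0,0],
    [0.16,0,0],
    [0.16,0,0],
    [0.16,0,0],
  ],
  yaw=[0,0,0,0,0,0,0,0],
  gripper=[24,24,24,24,24,24,24,24],
  force=8,
)

```text
clock: 4.32
tool_pos: [0.4718, 0.2337, 0.0388]
eef_rot: [0.065, 0.704, -0.069, 0.704]
contact_force: [0.4, 0.7, 2.3]
opening: 0.308
```

```bash
python3 -c "
from look import *
plan([.471,.234,.038],79.4)"
```

```text
t 4.32 pos [0.4718 0.2337 0.0388] jaw 79.1 tilt [-0.001 -0.005 -1.   ] delta cm [ 0.08  0.02 -0.08] yaw -0.004643049814719087 F [0.37 0.72 2.31] M [ 0.205 -0.119 -0.011] op 0.308 q [-0.26  0.96 -0.49  1.98  1.02  0.48 -0.14]
```

Call:
apply_moves(
  delta_pos=[
    [-1.0,0,0],
    [-3.0,0,0],
    [-5.0,0,0],
    [-7.0,0,0],
    [-7.0,0,0],
  ],
  yaw=[0,0,0,0,0],
  gripper=[24,24,24,24,24],
  force=10,
)

```text
clock: 4.73
tool_pos: [0.473, 0.235, 0.1121]
eef_rot: [0.066, 0.703, -0.068, 0.705]
contact_force: [0.8, 0.5, 0.4]
opening: 0.308
```

```bash
python3 - <<'E'
from look import *
plan([.529,.018,.11],79.4)
a=cv2.imread('pics/scene0_full.png')
c=np.array([.5278,.0184]);px=proj('scene',[*c,.0315])[0].astype(int)
o=[overlay(a,'scene',px[0],px[1],[(circ(d,.042,.0315),(0,255,0)),(circ(d,.033,.0315),(255,255,0))],22,400) for d in (c+[.0005,-.001],c+[.002,-.0025])]
cv2.imwrite('pics/cs.png',np.hstack(o))
look('g3',[.471,.234,.1])
E
```

```text
t 4.73 pos [0.473  0.235  0.1121] jaw 79.1 tilt [ 0.002 -0.002 -1.   ] delta cm [  0.28 -20.25   9.59] yaw -0.00485384884608495 F [0.84 0.52 0.44] M [ 0.08  -0.185  0.037] op 0.308 q [-0.18  0.85 -0.62  1.96  0.87  0.62 -0.01]
```

View pics/cs.png

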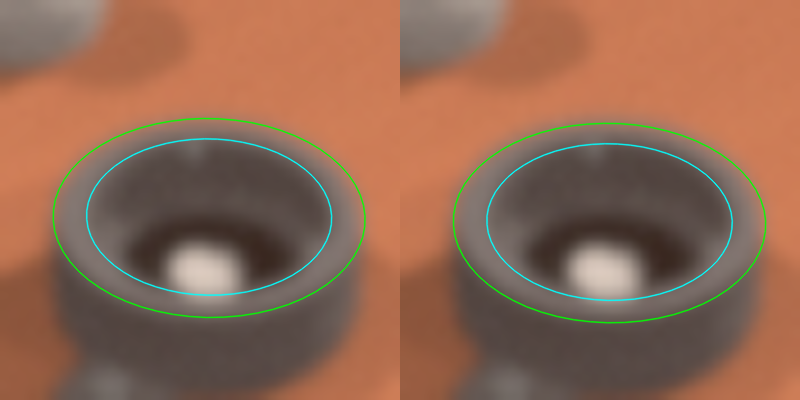

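View pics/g3.png

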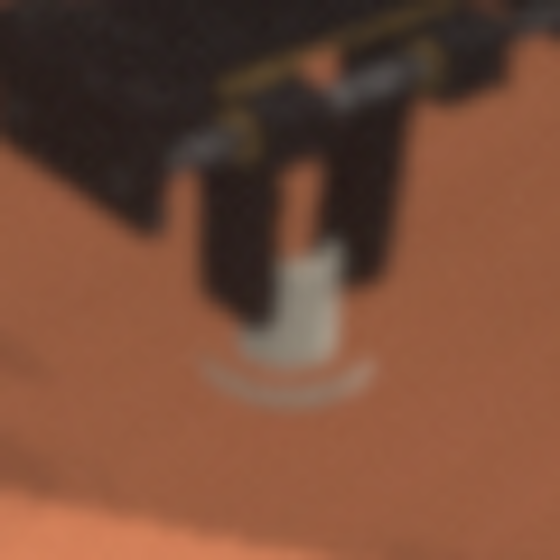

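The glass hangs upright in the fingers. In the cell overlay, the fit is good at about (.528,.017). Carrying the glass over the cell.

```bash
python3 -c "
from h import *
plan([.5285,.017,.1],79.4)"
```

```text
t 4.78 pos [0.4726 0.2344 0.1106] jaw 79.1 tilt [ 0.001 -0.003 -1.   ] delta cm [  1.14 -20.29   9.59] yaw -0.005088487026785365 F [ 0.7  -0.66 -1.27] M [ 0.002 -0.144  0.03 ] op 0.308 q [-0.18  0.86 -0.62  1.96  0.87  0.62 -0.01]
```

Call:
apply_moves(
  delta_pos=[
    [0,-2.5,1.2],
    [0,-5.1,2.4],
    [0,-7.6,3.6],
    [0,-10.1,4.8],
    [0,-12.7,6.0],
    [0,-15.2,7.2],
    [0,-17.7,8.4],
    [0,-20.3,9.6],
    [0.6,-20.3,9.6],
    [1.1,-20.3,9.6],
  ],
  yaw=[0,0,0,0,0,0,0,0,0,0],
  gripper=[24,24,24,24,24,24,24,24,24,24],
)

```text
clock: 5.62
tool_pos: [0.5281, 0.0141, 0.0992]
eef_rot: [0.067, 0.704, -0.071, 0.704]
contact_force: [0.5, 0.6, -0.7]
opening: 0.312
```

```bash
python3 - <<'E'
from look import *
plan([.5285,.017,.048],79.4)
s=get_state();p=np.array(s['tool_pos'])
z0=p[2]-.038
g=[p[0],p[1]]
look('c1',[.528,.017,.05],30,[(circ([.528,.017],.042,.0315),(0,255,0)),(circ(g,.025,z0+.007),(255,255,0)),(circ(g,.014,z0+.041),(255,255,0))])
print(spot_point('glass_mid','scene')[:2],proj('scene',[*g,z0+.0205]))
snap=snapshot('top');cv2.imwrite('pics/c1top.png',snap[150:300,190:350,::-1].repeat(3,0).repeat(3,1))
E
```

```text
t 5.62 pos [0.5281 0.0141 0.0992] jaw 78.8 tilt [-0.    -0.005 -1.   ] delta cm [ 5.12  0.31 -0.02] yaw -0.009830020472088209 F [ 0.49  0.59 -0.66] M [ 0.072 -0.092  0.034] op 0.312 q [ 0.25  0.88 -0.63  1.96  0.92  0.62  0.38]
[{'pixel': [271.1, 190.8], 'score': 0.56}] [[268.77617234 191.54911445]]
```

View pics/c1.png

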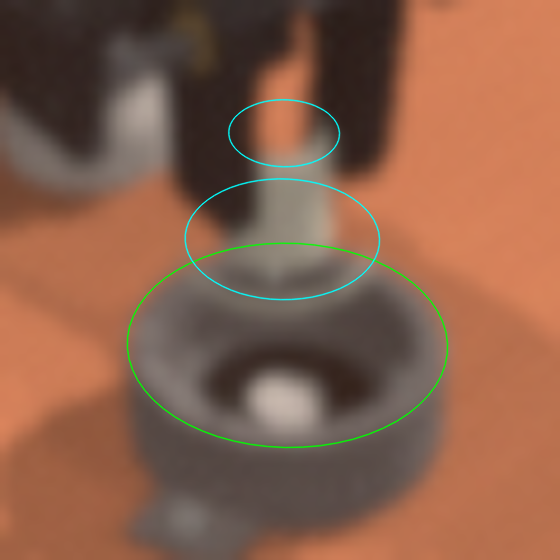

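View pics/c1top.png

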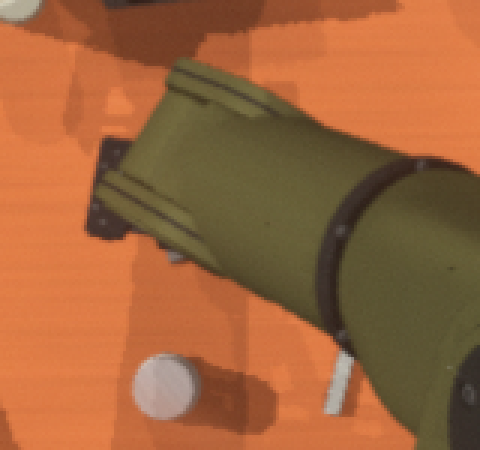

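```bash
python3 - <<'E'
from look import *
im=cv2.imread('pics/c1_full.png')
px=proj('scene',[.528,.017,.07])[0].astype(int)
z0=.0992-.0388;o=[]
for dx in (0,-.002):
    g=[.5281+dx,.0141]
    t=np.array([.7,.7])*.014
    L=[np.array([[g[0]+s*t[0],g[1]+s*t[1],z0+.007],[g[0]+s*t[0],g[1]+s*t[1],z0+.041]]) for s in(-1,1)]
    o.append(overlay(im,'scene',px[0],px[1],[(circ(g,.025,z0+.007),(255,255,0)),(circ(g,.014,z0+.041),(255,255,0)),(circ(g,.014,z0+.007),(0,255,255))]+[(l,(0,255,0)) for l in L],18,390))
cv2.imwrite('pics/c1b.png',np.hstack(o))
E
```

```text
(no output)
```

View pics/c1b.png

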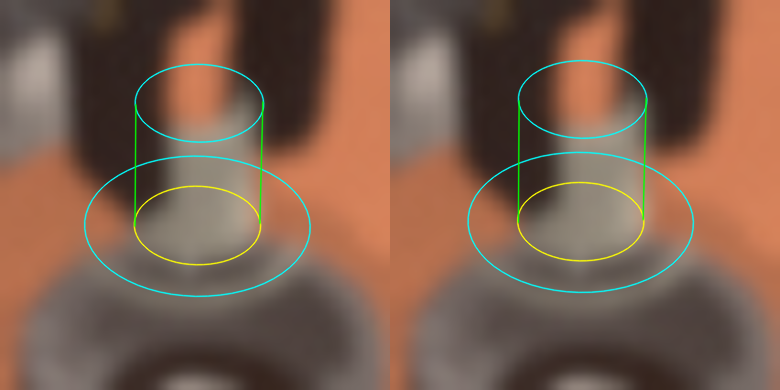

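Call:
apply_moves(
  delta_pos=[
    [1.0,0.3,-0.2],
    [2.0,0.3,-0.2],
    [2.6,0.3,-0.2],
    [2.6,0.3,-0.2],
  ],
  yaw=[0,0,0,0],
  gripper=[24,24,24,24],
)

```text
clock: 6.1
tool_pos: [0.5253, 0.0219, 0.0725]
eef_rot: [0.065, 0.705, -0.067, 0.703]
contact_force: [0.2, -0.5, -2.0]
opening: 0.314
```

```bash
python3 - <<'E'
from look import *
plan([.530,.017,.048],79.4)
p=np.array(get_state()['tool_pos'])
z0=p[2]-.0388
g=[p[0]-.002,p[1]]
look('c2',[.528,.017,.04],24,[(circ([.528,.017],.042,.0315),(0,255,0)),(circ(g,.025,z0+.007),(255,255,0)),(circ(g,.014,z0+.041),(255,255,0)),(circ(g,.014,z0+.007),(0,255,255))])
E
```

```text
t 6.1 pos [0.5253 0.0219 0.0725] jaw 79.3 tilt [-0.003 -0.003 -1.   ] delta cm [ 2.45 -0.39  0.56] yaw -0.0013085962730056068 F [ 0.18 -0.52 -1.97] M [ 0.025 -0.13   0.016] op 0.314 q [ 0.21  0.92 -0.59  1.98  0.97  0.56  0.32]
```

View pics/c2.png

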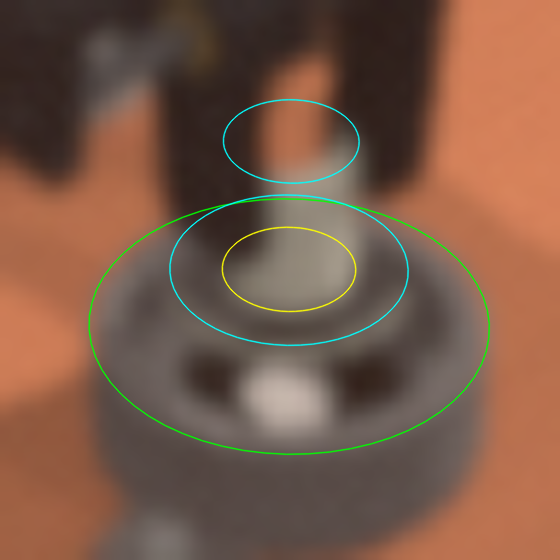

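Call:
apply_moves(
  delta_pos=[
    [0.0,-0.4,0.55],
    [0.0,-0.4,0.55],
    [0.0,-0.4,0.55],
    [0.0,-0.4,0.55],
    [0.0,-0.4,0.55],
  ],
  yaw=[0,0,0,0,0],
  gripper=[24,24,24,24,24],
)

```text
clock: 6.57
tool_pos: [0.5305, 0.0168, 0.0733]
eef_rot: [0.065, 0.705, -0.067, 0.703]
contact_force: [0.1, 0.2, -1.5]
opening: 0.314
```

```bash
python3 - <<'E'
from look import *
plan([.530,.017,.048],79.4)
p=np.array(get_state()['tool_pos'])
z0=p[2]-.0388
g=[p[0]-.002,p[1]]
look('c3',[.528,.017,.04],24,[(circ([.528,.017],.042,.0315),(0,255,0)),(circ(g,.025,z0+.007),(255,255,0)),(circ(g,.014,z0+.041),(255,255,0)),(circ(g,.014,z0+.007),(0,255,255))])
plan([.530,.017,.048],79.4)
E
```

```text
t 6.57 pos [0.5305 0.0168 0.0733] jaw 79.3 tilt [-0.002 -0.003 -1.   ] delta cm [ 2.53  0.02 -0.05] yaw -0.0020392557470037113 F [ 0.13  0.2  -1.51] M [ 0.004 -0.18   0.028] op 0.314 q [ 0.23  0.92 -0.59  1.96  0.97  0.57  0.34]
t 6.62 pos [0.5304 0.0169 0.0733] jaw 79.3 tilt [-0.002 -0.003 -1.   ] delta cm [ 2.53  0.01 -0.04] yaw -0.0018120026418826471 F [-0.22  0.51 -0.05] M [ 0.084 -0.112  0.019] op 0.305 q [ 0.23  0.92 -0.59  1.96  0.97  0.57  0.34]
```

View pics/c3.png

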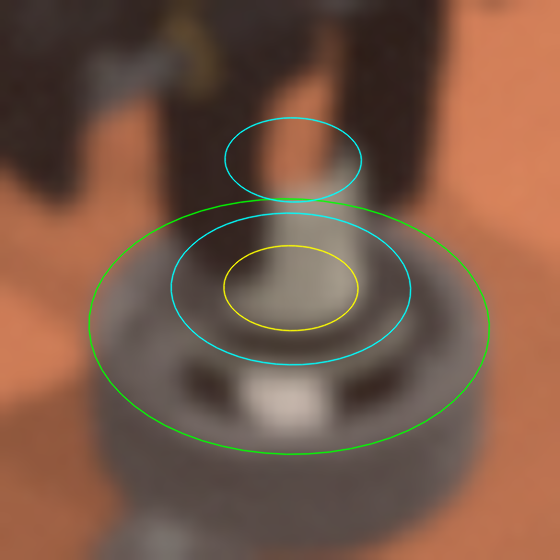

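Call:
apply_moves(
  delta_pos=[
    [0.4,-0.05,0],
    [0.8,-0.05,0],
    [1.1,-0.05,0],
    [1.4,-0.05,0],
    [1.4,-0.05,0],
    [1.4,-0.05,0],
  ],
  yaw=[0,0,0,0,0,0],
  gripper=[24,24,24,24,24,24],
)

```text
clock: 7.12
tool_pos: [0.5301, 0.0163, 0.059]
eef_rot: [0.065, 0.705, -0.067, 0.703]
contact_force: [0.2, -0.6, -0.4]
opening: 0.307
```

```bash
python3 - <<'E'
from look import *
plan([.530,.017,.048],79.4)
look('c4',[.528,.017,.04],24,[(circ([.528,.017],.042,.0315),(0,255,0))])
plan([.530,.017,.048],79.4)
E
```

```text
t 7.12 pos [0.5301 0.0163 0.059 ] jaw 79.3 tilt [-0.002 -0.003 -1.   ] delta cm [ 1.1   0.07 -0.02] yaw -0.0017068613229744888 F [ 0.18 -0.6  -0.43] M [ 0.065 -0.13  -0.019] op 0.307 q [ 0.21  0.94 -0.57  1.97  1.    0.55  0.31]
t 7.17 pos [0.5302 0.0164 0.0591] jaw 79.3 tilt [-0.002 -0.003 -1.   ] delta cm [ 1.11  0.06 -0.03] yaw -0.0017059301571787672 F [-0.11  0.71 -1.14] M [ 0.003 -0.134 -0.004] op 0.313 q [ 0.21  0.94 -0.57  1.97  1.    0.55  0.31]
```

View pics/c4.png

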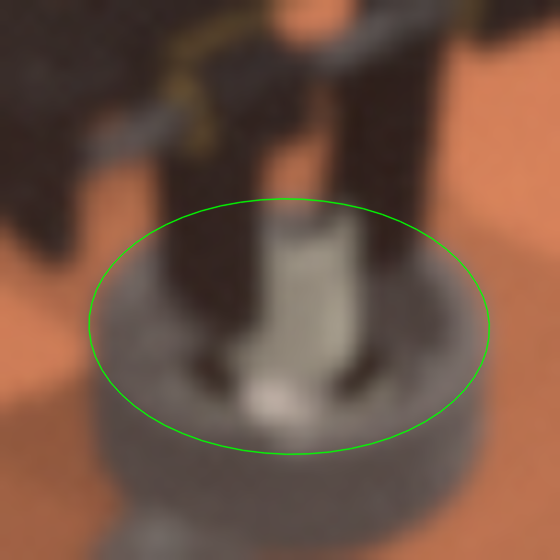

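No contact so far, and the glass underside is at about 20 mm, inside the bore. Lowering on into the pocket.

Call:
apply_moves(
  delta_pos=[
    [0.3,0.03,0],
    [0.5,0.03,0],
    [0.65,0.03,0],
    [0.8,0.03,0],
    [0.8,0.03,0],
  ],
  yaw=[0,0,0,0,0],
  gripper=[24,24,24,24,24],
)

```text
clock: 7.58
tool_pos: [0.5301, 0.0166, 0.0509]
eef_rot: [0.065, 0.705, -0.067, 0.703]
contact_force: [-0.9, -0.3, -0.8]
opening: 0.305
```

```bash
python3 - <<'E'
from look import *
plan([.530,.017,.049],79.4)
E
```

```text
t 7.58 pos [0.5301 0.0166 0.0509] jaw 79.3 tilt [-0.002 -0.003 -1.   ] delta cm [ 0.19  0.03 -0.02] yaw -0.0016976845021327881 F [-0.93 -0.32 -0.8 ] M [ 0.036 -0.154  0.049] op 0.305 q [ 0.21  0.96 -0.55  1.97  1.02  0.53  0.3 ]
```

Call:
apply_moves(
  delta_pos=[
    [0.1,0,0],
    [0.2,0,0],
    [0.2,0,0],
    [0.2,0,0],
  ],
  yaw=[0,0,0,0],
  gripper=[24,24,24,24],
)

```text
clock: 7.92
tool_pos: [0.5301, 0.0173, 0.0494]
eef_rot: [0.065, 0.705, -0.067, 0.703]
contact_force: [-0.7, 1.2, 5.5]
opening: 0.313
```

```bash
python3 - <<'E'
from look import *
plan([.530,.017,.049],79.4)
E
```

```text
t 7.92 pos [0.5301 0.0173 0.0494] jaw 79.3 tilt [-0.002 -0.002 -1.   ] delta cm [ 0.04 -0.03 -0.01] yaw -0.001181302208536161 F [-0.7   1.17  5.46] M [ 0.172  0.164 -0.002] op 0.313 q [ 0.2   0.96 -0.55  1.97  1.02  0.53  0.29]
```

Contact is 5.5 N at an underside height of about 10.6 mm, which is where the seat should be. Releasing.

Call:
apply_moves(
  delta_pos=[
    [-0.05,0,0],
    [-0.05,0,0],
    [-0.05,0,0],
    [-0.05,0,0],
    [-3.0,0,0],
    [-6.0,0,0],
    [-7.0,0,0],
    [-7.0,0,0],
  ],
  yaw=[0,0,0,0,0,0,0,0],
  gripper=[60,60,60,60,60,60,60,60],
)

```text
clock: 8.58
tool_pos: [0.5318, 0.0177, 0.1214]
eef_rot: [0.066, 0.703, -0.066, 0.705]
contact_force: [0.4, -0.6, -0.3]
opening: 0.601
```

```bash
python3 - <<'E'
from look import *
c=[.528,.017]
look('c5',[*c,.03],24,[(circ(c,.042,.0315),(0,255,0)),(circ(c,.014,.0515),(255,255,0)),(circ(c,.025,.0175),(0,255,255))])
plan([.53,-.08,.2],79.4)
E
```

```text
t 8.63 pos [0.5309 0.0172 0.1199] jaw 79.3 tilt [ 0.    -0.002 -1.   ] delta cm [-7.99 -9.58  1.72] yaw -0.0018885541240358356 F [-0.31 -0.09 -0.73] M [ 0.017 -0.128  0.017] op 0.6 q [ 0.27  0.85 -0.67  1.94  0.87  0.66  0.42]
```

View pics/c5.png

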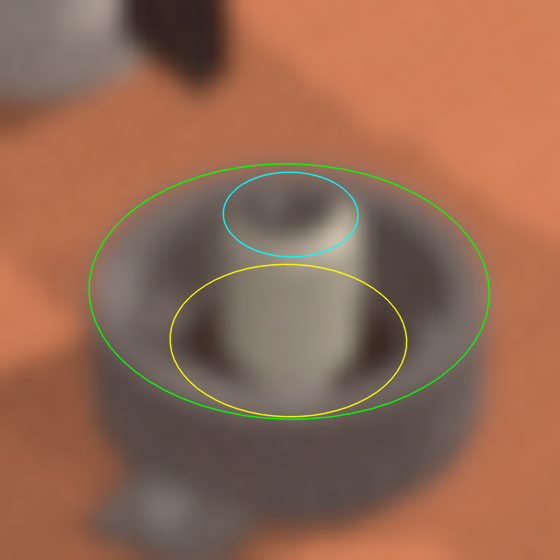

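The glass stands upright and centred in the cell. The rim is centred at about x=290 and the thimble at about 295. Next, the ring.

Call:
apply_moves(
  delta_pos=[
    [0,-3.0,0],
    [0,-6.0,0.4],
    [0,-9.0,0.8],
    [0,-12.0,1.3],
    [0,-15.0,1.8],
    [0,-18.0,2.3],
    [1.0,-20.9,2.5],
    [2.0,-20.9,2.5],
    [2.0,-20.9,2.5],
    [2.0,-20.9,2.5],
  ],
  yaw=[0.02,0.02,0.02,0.02,0.02,0.02,0.02,0.02,0.02,0.02],
  gripper=[80,80,80,80,80,80,80,80,80,80],
)

```text
clock: 9.47
tool_pos: [0.5157, -0.1918, 0.0989]
eef_rot: [0.072, 0.704, -0.073, 0.702]
contact_force: [0.5, 1.3, -0.6]
opening: 0.805
```

```bash
python3 - <<'E'
from look import *
plan([.5145,-.199,.034],78.5)
p=np.array(get_state()['tool_pos']);M=R.from_quat(get_state()['eef_rot']).as_matrix()
t=p+M[:,0]*.014
c=[.5145,-.199]
look('r1',[*c,.04],30,[(circ(c,.026,.014),(0,255,0)),(np.array([t-M[:,1]*.0352,t+M[:,1]*.0352]),(0,0,255))])
im=snapshot('top')[:,:,::-1].copy()
cv2.imwrite('pics/top1_full.png',im);cv2.imwrite('pics/top1.png',cv2.resize(im[205:245,248:288],(560,560),interpolation=cv2.INTER_LANCZOS4))
E
```

```text
t 9.47 pos [ 0.5157 -0.1918  0.0989] jaw 78.2 tilt [-0.003 -0.    -1.   ] delta cm [ 6.49 -0.72  0.05] yaw -0.0054024760442830085 F [ 0.51  1.28 -0.55] M [ 0.048 -0.112  0.046] op 0.805 q [ 0.66  0.91 -0.67  1.89  0.9   0.68  0.79]
```

View pics/r1.png

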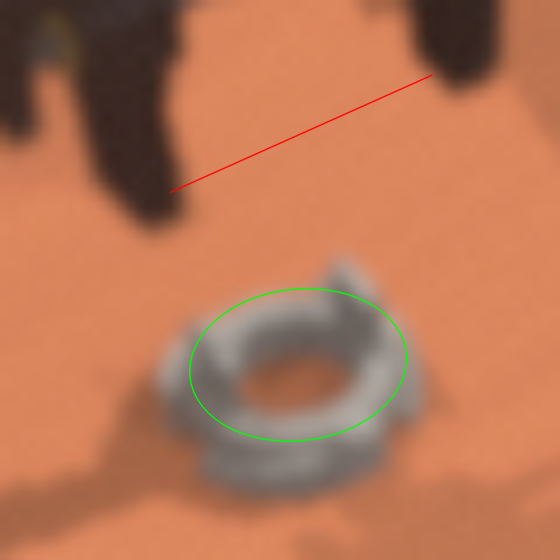

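View pics/top1.png

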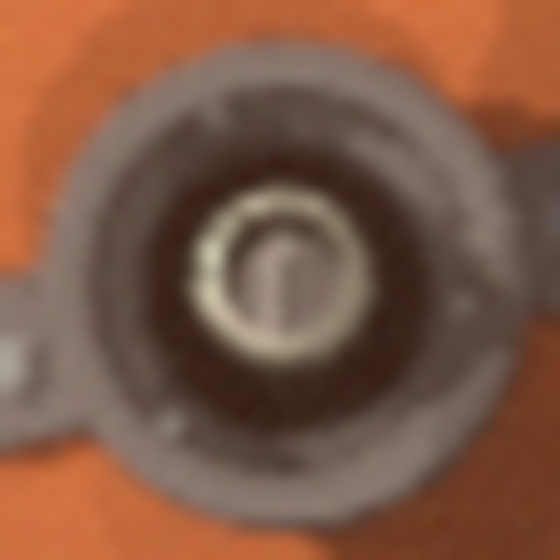

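The top view shows the thimble concentric with the cup once parallax is allowed for, so the glass is well seated. The ring appears slightly left of the overlay, so I'll refine its pose.

```bash
python3 - <<'E'
from look import *
im=cv2.imread('pics/r1_full.png');t0=cv2.imread('pics/top0_full.png')
def cur(c,psi):
    L=[(circ(c,.017,.014),(255,255,0)),(circ(c,.031,.008),(0,255,0))]
    for s in (0,np.pi):
        t=np.radians(psi)+s;u=np.array([np.cos(t),np.sin(t)]);v=np.array([-u[1],u[0]])
        q=[c+u*.022+v*.009,c+u*.022-v*.009,c+u*.017-v*.009,c+u*.017+v*.009,c+u*.022+v*.009]
        L.append((np.array([[*p,.032] for p in q]),(0,0,255)))
    return L
o=[]
for c,psi in ((np.array([.5142,-.199]),78),(np.array([.5135,-.2005]),74)):
    px=proj('scene',[.5145,-.199,.016])[0].astype(int); o.append(overlay(im,'scene',*px,cur(c,psi),18,380))
    px=proj('top',[.5145,-.199,.016])[0].astype(int); o.append(overlay(t0,'top',*px,cur(c,psi),18,380))
cv2.imwrite('pics/r1b.png',cv2.resize(np.vstack([np.hstack(o[:2]),np.hstack(o[2:])]),(600,600)))
E
```

```text
(no output)
```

View pics/r1b.png

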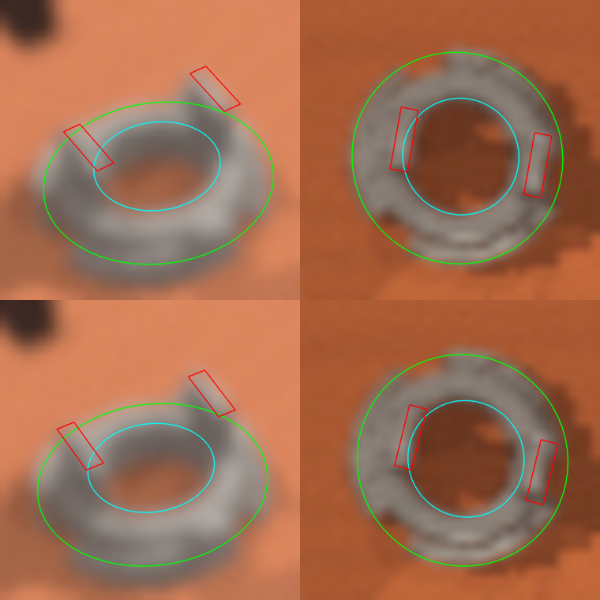

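```bash
python3 - <<'E'
from look import *
plan([.5147,-.2,.034],78)
E
```

```text
t 9.57 pos [ 0.5169 -0.1908  0.1002] jaw 78.3 tilt [ 0.    -0.001 -1.   ] delta cm [ 6.62 -0.94 -0.03] yaw 0.005490631411168005 F [-0.15  0.14  1.03] M [ 0.091 -0.149 -0.007] op 0.801 q [ 0.66  0.91 -0.67  1.89  0.9   0.68  0.79]
```

Call:
apply_moves(
  delta_pos=[
    [1.0,-0.9,0],
    [2.0,-0.9,0],
    [3.0,-0.9,0],
    [4.0,-0.9,0],
    [5.0,-0.9,0],
    [5.0,-0.9,0],
    [5.0,-0.9,0],
  ],
  yaw=[0,0,0,0,0,0,0],
  gripper=[80,80,80,80,80,80,80],
)

```text
clock: 10.15
tool_pos: [0.5147, -0.1992, 0.0494]
eef_rot: [0.072, 0.704, -0.072, 0.703]
contact_force: [-0.5, 0.3, 0.1]
opening: 0.798
```

```bash
python3 - <<'E'
from look import *
plan([.5147,-.2,.034],78)
look('r2',[.5147,-.2,.035],26)
E
```

```text
t 10.15 pos [ 0.5147 -0.1992  0.0494] jaw 78.3 tilt [-0.001 -0.    -1.   ] delta cm [ 1.54 -0.07  0.02] yaw 0.006001079141472997 F [-0.49  0.25  0.05] M [ 0.024 -0.162 -0.022] op 0.798 q [ 0.63  0.98 -0.6   1.9   1.    0.59  0.72]
```

View pics/r2.png

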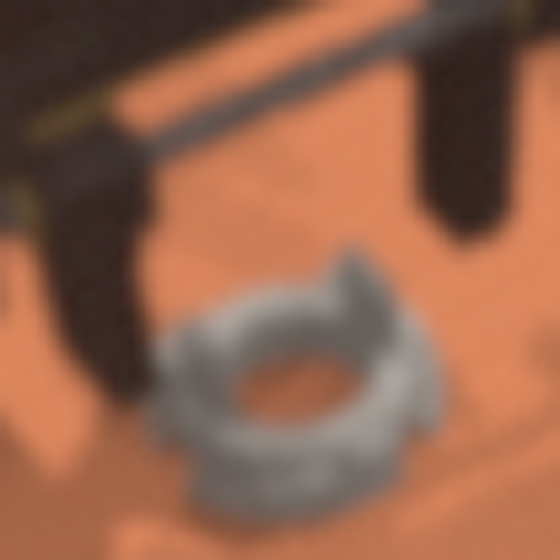

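```bash
python3 - <<'E'
from look import *
p=np.array(get_state()['tool_pos']);M=R.from_quat(get_state()['eef_rot']).as_matrix()
t=p+M[:,0]*.014;y=M[:,1];z=M[:,2]
im=cv2.imread('pics/r2_full.png');o=[]
for c,psi in ((np.array([.5147,-.2005]),78),(np.array([.5125,-.2005]),78)):
    L=[(circ(c,.017,.014),(255,255,0)),(circ(c,.026,.014),(0,255,0))]
    for s in (0,np.pi):
        a=np.radians(psi)+s;u=np.array([np.cos(a),np.sin(a)]);v=np.array([-u[1],u[0]])
        q=[c+u*.022+v*.009,c+u*.022-v*.009,c+u*.017-v*.009,c+u*.017+v*.009,c+u*.022+v*.009]
        L.append((np.array([[*k,.032] for k in q]),(0,0,255)))
    for s in (-1,1):
        L.append((np.array([t+s*y*.0352+z*.009,t+s*y*.0352-z*.009,t+s*y*.0527-z*.009,t+s*y*.0527+z*.009,t+s*y*.0352+z*.009]),(255,0,255)))
    px=proj('scene',[.5147,-.2,.03])[0].astype(int); o.append(overlay(im,'scene',*px,L,24,390))
cv2.imwrite('pics/r2b.png',np.hstack(o))
E
```

```text
(no output)
```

View pics/r2b.png

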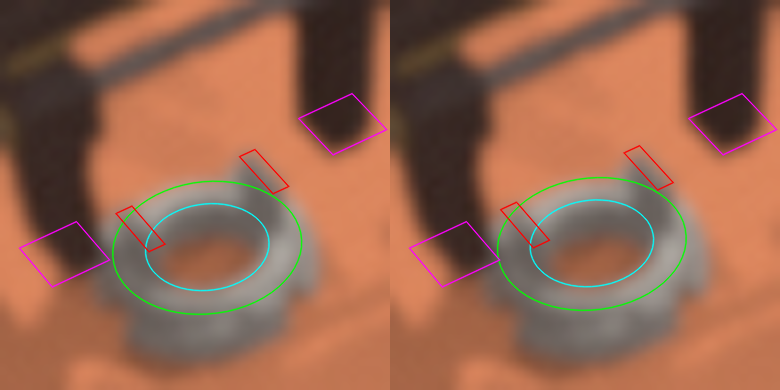

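The overlay at (.5147, -.2005) matches both the hole and the tabs. Descending over the tabs and gripping.

Call:
apply_moves(
  delta_pos=[
    [0.8,-0.07,0],
    [1.55,-0.07,0],
    [1.55,-0.07,0],
    [1.55,-0.07,0],
    [1.55,-0.07,0],
    [1.55,-0.07,0],
    [1.55,-0.07,0],
    [1.55,-0.07,0],
    [1.55,-0.07,0],
    [1.55,-0.07,0],
  ],
  yaw=[0,0,0,0,0,0,0,0,0,0],
  gripper=[80,80,80,42,42,42,42,42,42,42],
  force=15,
)

```text
clock: 11.03
tool_pos: [0.5152, -0.2001, 0.0347]
eef_rot: [0.072, 0.703, -0.072, 0.704]
contact_force: [0.3, 0.3, 1.5]
opening: 0.498
```

```bash
python3 - <<'E'
from look import *
plan([.5147,-.2,.034],78)
look('r3',[.5147,-.2,.035],26)
E
```

```text
t 11.03 pos [ 0.5152 -0.2001  0.0347] jaw 78.3 tilt [ 0.    -0.001 -1.   ] delta cm [ 0.07 -0.   -0.05] yaw 0.005836488405037736 F [0.32 0.35 1.54] M [-0.02  -0.143 -0.034] op 0.498 q [ 0.62  1.   -0.58  1.9   1.03  0.57  0.7 ]
```

View pics/r3.png

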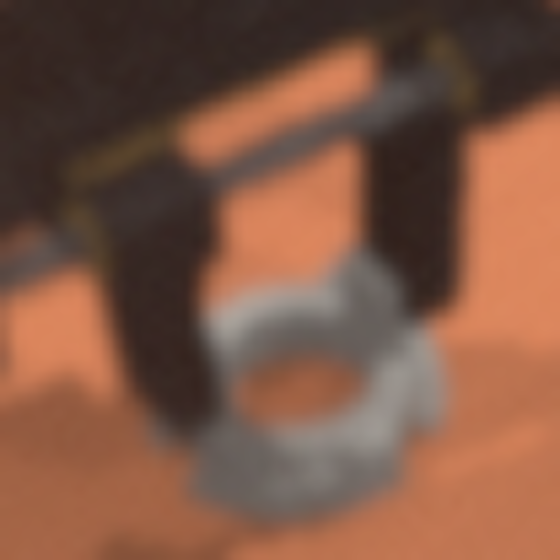

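Gripped at 43.8 mm opening, which matches the 44 mm tabs. Lifting and carrying to the cell.

Call:
apply_moves(
  delta_pos=[
    [-1.5,0,0],
    [-4,0,0],
    [-7.5,0.8,-0.1],
    [-7.5,4.0,-0.4],
    [-7.5,7.5,-0.7],
    [-7.5,11.0,-1.0],
    [-7.5,14.5,-1.5],
    [-7.5,18.0,-2.0],
    [-7.5,20.0,-2.5],
    [-7.5,21.5,-3.1],
  ],
  yaw=[0,0,0,-0.06,-0.06,-0.06,-0.06,-0.06,-0.06,-0.06],
  gripper=[42,42,42,42,42,42,42,42,42,42],
  force=25,
)

```text
clock: 11.92
tool_pos: [0.5285, 0.0205, 0.1099]
eef_rot: [0.05, 0.705, -0.049, 0.706]
contact_force: [0.1, -0.3, -0.9]
opening: 0.496
```

```bash
python3 - <<'E'
from look import *
plan([.528,.017,.1],81.6)
E
```

```text
t 11.92 pos [0.5285 0.0205 0.1099] jaw 82.0 tilt [ 0.001  0.002 -1.   ] delta cm [ 0.99 -0.36 -0.  ] yaw 0.006534722411347756 F [ 0.09 -0.3  -0.86] M [ 0.035 -0.108 -0.004] op 0.496 q [ 0.26  0.87 -0.66  1.96  0.9   0.64  0.43]
```

Call:
apply_moves(
  delta_pos=[
    [0.5,-0.3,0],
    [1.0,-0.35,0],
    [1.0,-0.35,0],
    [1.0,-0.35,0],
    [1.0,-0.35,0],
  ],
  yaw=[0,0,0,0,0],
  gripper=[42,42,42,42,42],
)

```text
clock: 12.33
tool_pos: [0.528, 0.0151, 0.0995]
eef_rot: [0.051, 0.705, -0.05, 0.705]
contact_force: [-0.1, 0.1, -0.3]
opening: 0.5
```

```bash
cat > rv.py <<'E'
from look import *
def rv(name,cell=(.528,.017),d=(0,0),h=.0347,r=24,draw=True):
    p=np.array(get_state()['tool_pos']);M=R.from_quat(get_state()['eef_rot']).as_matrix()
    u=M[:2,1];v=np.array([-u[1],u[0]]);c=p[:2]+np.array(d);z=p[2]-h
    L=[(circ(cell,.042,.0315),(0,255,0)),(circ(c,.031,z+.005),(255,255,0)),(circ(c,.017,z+.014),(0,255,255))]
    for s in (1,-1):
        q=[c+s*u*.022+v*.009,c+s*u*.022-v*.009,c+s*u*.017-v*.009,c+s*u*.017+v*.009,c+s*u*.022+v*.009]
        L.append((np.array([[*k,z+.032] for k in q]),(0,0,255)))
    for k in range(3):
        a=np.arctan2(-u[1],-u[0])+k*2*np.pi/3; w=np.array([np.cos(a),np.sin(a)])
        L.append((np.array([[*(c+w*.026),z],[*(c+w*.031),z],[*(c+w*.031),z+.012]]),(255,0,255)))
    im=snapshot('scene')[:,:,::-1].copy();cv2.imwrite(f'pics/{name}_full.png',im)
    px=proj('scene',[*cell,.045])[0].astype(int)
    cv2.imwrite(f'pics/{name}.png',np.hstack([overlay(im,'scene',*px,[],r,400),overlay(im,'scene',*px,L,r,400)]))
E
python3 - <<'E'
from rv import *
plan([.528,.017,.1],81.6); rv('s1')
E
```

```text
t 12.33 pos [0.528  0.0151 0.0995] jaw 81.8 tilt [ 0.001  0.001 -1.   ] delta cm [-0.05  0.19 -0.03] yaw 0.003871630593842987 F [-0.12  0.14 -0.34] M [ 0.088 -0.159 -0.018] op 0.5 q [ 0.26  0.88 -0.65  1.96  0.92  0.62  0.42]
```

View pics/s1.png

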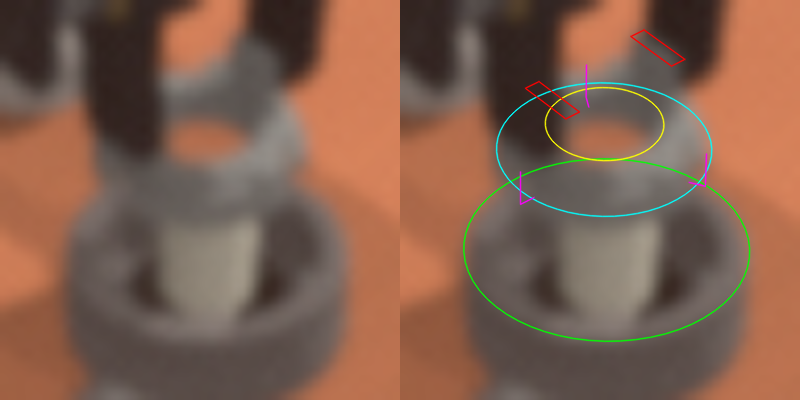

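The ring is level and agrees with the TCP-based overlay. It sits above the cell and nearly concentric with the thimble. Lowering to just above the pins.

Call:
apply_moves(
  delta_pos=[
    [0,0.19,0],
    [0.7,0.19,0],
    [1.4,0.19,0],
    [2.1,0.19,0],
    [2.8,0.19,0],
    [2.8,0.19,0],
    [2.8,0.19,0],
  ],
  yaw=[0,0,0,0,0,0,0],
  gripper=[42,42,42,42,42,42,42],
)

```text
clock: 12.97
tool_pos: [0.5279, 0.0175, 0.071]
eef_rot: [0.05, 0.706, -0.05, 0.705]
contact_force: [-0.4, 0.1, -0.8]
opening: 0.495
```

```bash
python3 - <<'E'
from rv import *
plan([.528,.017,.0644],81.6); rv('s2')
E
```

```text
t 12.97 pos [0.5279 0.0175 0.071 ] jaw 81.9 tilt [-0.     0.001 -1.   ] delta cm [ 0.66 -0.05  0.01] yaw 0.004652382418302741 F [-0.45  0.12 -0.81] M [ 0.059 -0.083  0.001] op 0.495 q [ 0.23  0.93 -0.6   1.97  0.99  0.57  0.37]
```

View pics/s2.png

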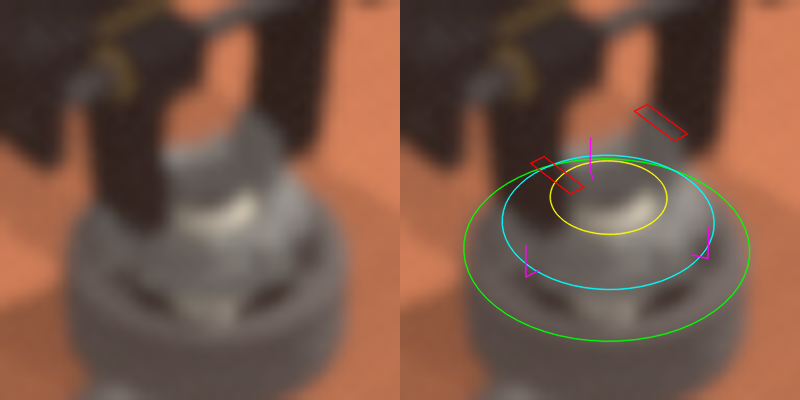

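Call:
apply_moves(
  delta_pos=[
    [0.25,-0.05,0],
    [0.5,-0.05,0],
    [0.7,-0.05,0],
    [0.8,-0.05,0],
    [0.8,-0.05,0],
  ],
  yaw=[0,0,0,0,0],
  gripper=[42,42,42,42,42],
)

```text
clock: 13.43
tool_pos: [0.5281, 0.017, 0.0632]
eef_rot: [0.051, 0.705, -0.05, 0.705]
contact_force: [0.5, 0.6, -0.3]
opening: 0.499
```

```bash
python3 - <<'E'
from rv import *
plan([.528,.017,.0522],81.6)
E
```

```text
t 13.43 pos [0.5281 0.017  0.0632] jaw 81.9 tilt [ 0.     0.001 -1.   ] delta cm [ 1.1  -0.01 -0.01] yaw 0.004531694686131111 F [ 0.47  0.55 -0.33] M [ 0.092 -0.141  0.018] op 0.499 q [ 0.22  0.94 -0.58  1.97  1.    0.55  0.35]
```

No contact yet, and the underside is at about 28.5 mm, just below the pin tops. Continuing gently.

Call:
apply_moves(
  delta_pos=[
    [0.1,0,0],
    [0.2,0,0],
    [0.3,0,0],
    [0.3,0,0],
  ],
  yaw=[0,0,0,0],
  gripper=[42,42,42,42],
)

```text
clock: 13.77
tool_pos: [0.528, 0.017, 0.06]
eef_rot: [0.05, 0.705, -0.05, 0.705]
contact_force: [0.2, -0.5, -0.3]
opening: 0.496
```

```bash
python3 - <<'E'
from rv import *
plan([.528,.017,.0522],81.6)
E
```

```text
t 13.77 pos [0.528 0.017 0.06 ] jaw 81.9 tilt [-0.     0.001 -1.   ] delta cm [ 0.78 -0.   -0.  ] yaw 0.004545763307632274 F [ 0.21 -0.52 -0.33] M [ 0.066 -0.113 -0.018] op 0.496 q [ 0.22  0.94 -0.58  1.97  1.01  0.55  0.34]
```

The ring is 4.4 mm below the pin tops with no force, so it has dropped through the notches. Continuing to the flange.

Call:
apply_moves(
  delta_pos=[
    [0.15,0,0],
    [0.3,0,0],
    [0.45,0,0],
    [0.6,0,0],
    [0.6,0,0],
  ],
  yaw=[0,0,0,0,0],
  gripper=[42,42,42,42,42],
)

```text
clock: 14.18
tool_pos: [0.5278, 0.017, 0.0537]
eef_rot: [0.05, 0.706, -0.05, 0.705]
contact_force: [0.3, 0.5, -0.7]
opening: 0.496
```

```bash
python3 - <<'E'
from rv import *
plan([.528,.017,.0522],81.6)
E
```

```text
t 14.18 pos [0.5278 0.017  0.0537] jaw 81.9 tilt [-0.001  0.001 -1.   ] delta cm [0.15 0.   0.02] yaw 0.004606960076129571 F [ 0.32  0.5  -0.74] M [ 0.027 -0.144  0.02 ] op 0.496 q [ 0.21  0.95 -0.57  1.97  1.03  0.54  0.33]
```

Call:
apply_moves(
  delta_pos=[
    [0.1,0,0],
    [0.2,0,0],
    [0.2,0,0],
    [0.2,0,0],
  ],
  yaw=[0,0,0,0],
  gripper=[42,42,42,42],
)

```text
clock: 14.52
tool_pos: [0.5279, 0.0172, 0.0518]
eef_rot: [0.05, 0.706, -0.05, 0.705]
contact_force: [-0.0, -0.2, 0.4]
opening: 0.498
```

```bash
python3 - <<'E'
from rv import *
plan([.528,.017,.0522],81.6);rv('s3');plan([.528,.017,.0522],81.6)
E
```

```text
t 14.52 pos [0.5279 0.0172 0.0518] jaw 81.9 tilt [-0.     0.001 -1.   ] delta cm [-0.04 -0.02  0.02] yaw 0.004824184858223188 F [-0.03 -0.23  0.43] M [ 0.18  -0.129  0.043] op 0.498 q [ 0.21  0.95 -0.56  1.98  1.03  0.53  0.33]
t 14.57 pos [0.5279 0.0172 0.0518] jaw 81.9 tilt [-0.     0.001 -1.   ] delta cm [-0.04 -0.02  0.01] yaw 0.004827393890888311 F [-0.73  0.81  1.19] M [ 0.163 -0.109 -0.061] op 0.498 q [ 0.21  0.95 -0.56  1.98  1.03  0.53  0.33]
```

View pics/s3.png

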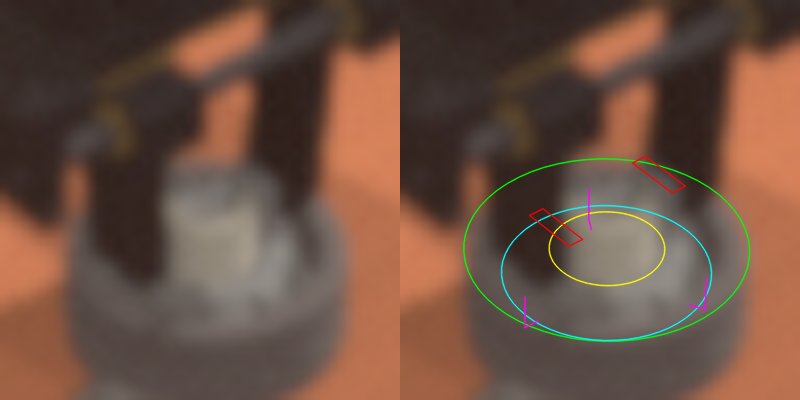

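The ring lies on the glass with light contact of about 1 N, and the TCP is at 51.8 mm. Now screwing clockwise in steps, with a little downward bias.

Call:
apply_moves(
  delta_pos=[
    [0.03,0,0],
    [0.03,0,0],
    [0.03,0,0],
    [0.03,0,0],
    [0.03,0,0],
    [0.03,0,0],
    [0.03,0,0],
    [0.03,0,0],
    [0.03,0,0],
  ],
  yaw=[0.06,0.12,0.18,0.24,0.3,0.36,0.42,0.48,0.48],
  gripper=[42,42,42,42,42,42,42,42,42],
  force=30,
)

```text
clock: 15.32
tool_pos: [0.5281, 0.0172, 0.0516]
eef_rot: [0.217, 0.673, -0.216, 0.673]
contact_force: [0.2, -1.2, 0.6]
opening: 0.489
```

```bash
python3 - <<'E'
from rv import *
plan([.528,.017,.0522],81.6)
E
```

```text
t 15.32 pos [0.5281 0.0172 0.0516] jaw 54.3 tilt [ 0.     0.001 -1.   ] delta cm [-0.06 -0.03  0.  ] yaw -0.47663048947968106 F [ 0.16 -1.19  0.59] M [ 0.117 -0.121 -0.018] op 0.489 q [ 0.15  0.93 -0.45  1.98  0.92  0.45 -0.06]
```

Call:
apply_moves(
  delta_pos=[
    [0.02,0,0],
    [0.03,0,0],
    [0.04,0,0],
    [0.05,0,0],
    [0.06,0,0],
    [0.07,0,0],
    [0.07,0,0],
  ],
  yaw=[0.06,0.12,0.18,0.24,0.3,0.36,0.36],
  gripper=[42,42,42,42,42,42,42],
)

```text
clock: 15.9
tool_pos: [0.5282, 0.0173, 0.0511]
eef_rot: [0.334, 0.623, -0.333, 0.623]
contact_force: [-0.9, 0.6, 3.8]
opening: 0.493
```

```bash
python3 - <<'E'
from rv import *
plan([.528,.017,.0522],81.6)
E
```

```text
t 15.9 pos [0.5282 0.0173 0.0511] jaw 33.7 tilt [ 0.     0.001 -1.   ] delta cm [-0.11 -0.03  0.01] yaw -0.836346933658956 F [-0.9   0.56  3.81] M [ 0.023 -0.034 -0.04 ] op 0.493 q [ 0.09  0.92 -0.36  1.98  0.82  0.39 -0.32]
```

Call:
apply_moves(
  delta_pos=[
    [0.01,0,0],
    [0.03,0,0],
    [0.05,0,0],
    [0.07,0,0],
    [0.07,0,0],
  ],
  yaw=[0.06,0.12,0.18,0.24,0.24],
  gripper=[42,42,42,42,42],
)

```text
clock: 16.32
tool_pos: [0.528, 0.0172, 0.0506]
eef_rot: [0.406, 0.579, -0.406, 0.579]
contact_force: [-1.3, 0.0, 4.5]
opening: 0.496
```

```bash
python3 - <<'E'
from rv import *
plan([.528,.017,.0522],81.6)
E
```

```text
t 16.32 pos [0.528  0.0172 0.0506] jaw 20.0 tilt [ 0.  0. -1.] delta cm [-0.16 -0.01  0.02] yaw -1.0751197571066686 F [-1.27  0.04  4.55] M [-0.043  0.17  -0.07 ] op 0.496 q [ 0.06  0.91 -0.3   1.98  0.74  0.36 -0.48]
```

Call:
apply_moves(
  delta_pos=[
    [0.02,0,0],
    [0.04,0,0],
    [0.05,0,0],
    [0.05,0,0],
  ],
  yaw=[0.05,0.1,0.15,0.15],
  gripper=[42,42,42,42],
)

```text
clock: 16.65
tool_pos: [0.5278, 0.0172, 0.0501]
eef_rot: [0.447, 0.548, -0.447, 0.548]
contact_force: [-0.8, 0.7, 3.8]
opening: 0.498
```

```bash
python3 - <<'E'
from rv import *
plan([.528,.017,.0522],81.6);rv('s4');plan([.528,.017,.0522],81.6)
E
```

```text
t 16.65 pos [0.5278 0.0172 0.0501] jaw 11.5 tilt [-0. -0. -1.] delta cm [-0.21  0.02  0.02] yaw -1.222992109652052 F [-0.79  0.67  3.76] M [-0.026  0.137 -0.039] op 0.498 q [ 0.04  0.91 -0.27  1.98  0.68  0.34 -0.58]
t 16.7 pos [0.5278 0.0172 0.0501] jaw 11.6 tilt [-0. -0. -1.] delta cm [-0.21  0.02  0.02] yaw -1.2217441986581756 F [-1.52 -1.01  2.7 ] M [-0.072  0.153 -0.077] op 0.491 q [ 0.04  0.91 -0.27  1.98  0.68  0.34 -0.58]
```

View pics/s4.png

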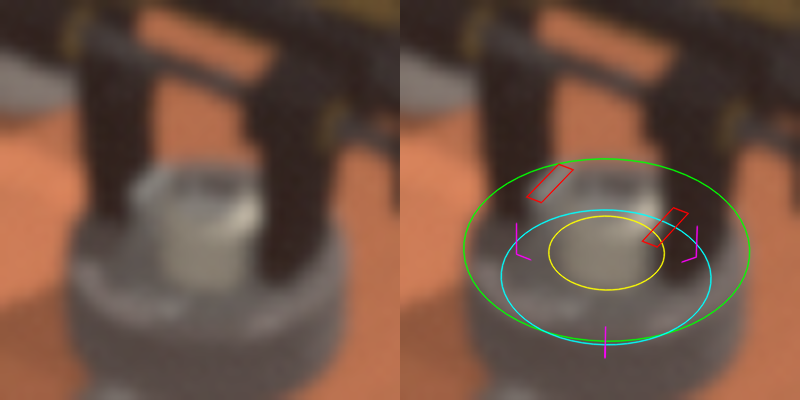

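The ring has turned along with the gripper (70°), as the tabs in the picture show. Now small steps, feeling for the stop.

Call:
apply_moves(
  delta_pos=[
    [0.01,0,0],
    [0.02,0,0],
    [0.02,0,0],
  ],
  yaw=[0.04,0.07,0.07],
  gripper=[42,42,42],
)

```text
clock: 16.95
tool_pos: [0.5277, 0.0172, 0.05]
eef_rot: [0.466, 0.532, -0.466, 0.532]
contact_force: [-1.6, 0.3, 5.1]
opening: 0.495
```

```bash
python3 - <<'E'
from rv import *
plan([.528,.017,.0522],81.6)
E
```

```text
t 16.95 pos [0.5277 0.0172 0.05  ] jaw 7.5 tilt [-0. -0. -1.] delta cm [-0.22  0.03  0.02] yaw -1.2930374564102685 F [-1.56  0.29  5.07] M [-0.037  0.211  0.05 ] op 0.495 q [ 0.03  0.91 -0.25  1.99  0.65  0.33 -0.62]
```

Call:
apply_moves(
  delta_pos=[
    [0.01,0,0],
    [0.01,0,0],
    [0.01,0,0],
  ],
  yaw=[0.03,0.06,0.06],
  gripper=[42,42,42],
)

```text
clock: 17.2
tool_pos: [0.5276, 0.0172, 0.05]
eef_rot: [0.482, 0.517, -0.483, 0.517]
contact_force: [-0.5, 0.5, 4.8]
opening: 0.496
```

```bash
python3 - <<'E'
from rv import *
plan([.528,.017,.0522],81.6)
E
```

```text
t 17.2 pos [0.5276 0.0172 0.05  ] jaw 4.0 tilt [-0.001 -0.    -1.   ] delta cm [-0.22  0.04  0.02] yaw -1.354845539847964 F [-0.55  0.51  4.82] M [-0.095  0.26   0.035] op 0.496 q [ 0.02  0.91 -0.24  1.99  0.63  0.32 -0.66]
```

Call:
apply_moves(
  delta_pos=[
    [0.01,0,0],
    [0.01,0,0],
    [0.01,0,0],
  ],
  yaw=[0.03,0.06,0.06],
  gripper=[42,42,42],
)

```text
clock: 17.45
tool_pos: [0.5275, 0.0172, 0.05]
eef_rot: [0.498, 0.502, -0.498, 0.502]
contact_force: [-1.7, 0.3, 5.3]
opening: 0.493
```

```bash
python3 - <<'E'
from rv import *
plan([.528,.017,.0522],81.6);save('scene','x');plan([.528,.017,.0522],81.6)
E
```

```text
t 17.45 pos [0.5275 0.0172 0.05  ] jaw 0.4 tilt [-0.001 -0.    -1.   ] delta cm [-0.22  0.04  0.02] yaw -1.4166825585163287 F [-1.72  0.26  5.3 ] M [-0.037  0.214  0.03 ] op 0.493 q [ 0.01  0.91 -0.22  1.99  0.6   0.32 -0.7 ]
t 17.5 pos [0.5276 0.0172 0.05  ] jaw 0.5 tilt [-0.001 -0.    -1.   ] delta cm [-0.22  0.04  0.02] yaw -1.4158705099370605 F [-1.67 -1.19  4.55] M [-0.034  0.278 -0.035] op 0.494 q [ 0.01  0.91 -0.23  1.99  0.6   0.32 -0.7 ]
```

Call:
apply_moves(
  delta_pos=[
    [0,0,0],
    [0,0,0],
    [0,0,0],
  ],
  yaw=[0.03,0.06,0.06],
  gripper=[42,42,42],
)

```text
clock: 17.75
tool_pos: [0.5274, 0.0171, 0.0501]
eef_rot: [-0.512, -0.487, 0.513, -0.487]
contact_force: [-1.5, -0.5, 4.3]
opening: 0.495
```

```bash
python3 - <<'E'
from rv import *
plan([.528,.017,.0522],81.6);rv('s5');plan([.528,.017,.0522],81.6)
E
```

```text
t 17.75 pos [0.5274 0.0171 0.0501] jaw -3.0 tilt [-0.001 -0.001 -1.   ] delta cm [-0.21  0.06  0.  ] yaw -1.4764066633853599 F [-1.49 -0.47  4.32] M [-0.178  0.188  0.473] op 0.495 q [ 0.01  0.9  -0.21  1.99  0.58  0.31 -0.73]
t 17.8 pos [0.5273 0.017  0.05  ] jaw -2.9 tilt [-0.001 -0.001 -1.   ] delta cm [-0.22  0.07  0.  ] yaw -1.4755423400366157 F [-1.08 -0.54  4.97] M [-0.163  0.243  0.445] op 0.494 q [ 0.01  0.9  -0.21  1.99  0.58  0.31 -0.73]
```

View pics/s5.png

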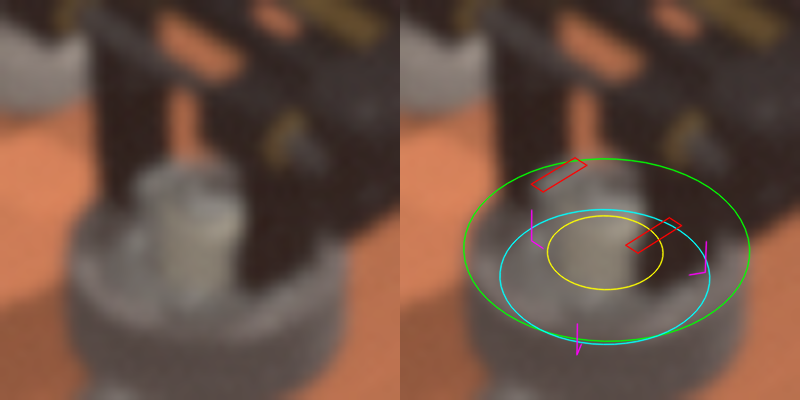

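The moment jumped to 0.46 Nm about 85° from the start angle, so the stop is reached. Releasing and retreating.

Call:
apply_moves(
  delta_pos=[
    [-0.05,0,0],
    [-0.05,0,0],
    [-0.05,0,0],
    [-0.05,0,0],
    [-0.05,0,0],
    [-2,0,0],
    [-5,0,0],
    [-8,0,0],
    [-10,0,0],
    [-10,0,0],
  ],
  yaw=[0,0,0,0,0,0,0,0,0,0],
  gripper=[70,70,70,70,70,70,70,70,70,70],
)

```text
clock: 18.63
tool_pos: [0.5298, 0.0175, 0.1537]
eef_rot: [0.514, 0.485, -0.511, 0.488]
contact_force: [-0.2, 0.2, -0.5]
opening: 0.7
```

```bash
python3 - <<'E'
from rv import *
plan([.52,-.18,.2],0)
E
```

```text
t 18.63 pos [0.5298 0.0175 0.1537] jaw -3.0 tilt [ 0.006  0.    -1.   ] delta cm [-4.64  0.08 19.78] yaw -0.05206684864047837 F [-0.23  0.24 -0.48] M [-0.    -0.101  0.022] op 0.7 q [ 0.1   0.73 -0.36  1.94  0.48  0.55 -0.64]
```

Moving aside for an unobstructed view.

Call:
apply_moves(
  delta_pos=[
    [-2,0,3],
    [-4,0,6],
    [-4.6,0,9],
    [-4.6,0,12],
    [-4.6,0,15],
    [-4.6,0,18],
    [-4.6,0,20],
    [-4.6,0,20],
    [-4.6,0,20],
  ],
  yaw=[0,0,0,0,0,0,0,0,0],
  gripper=[70,70,70,70,70,70,70,70,70],
)

```text
clock: 19.38
tool_pos: [0.5184, -0.1832, 0.1986]
eef_rot: [0.515, 0.485, -0.512, 0.487]
contact_force: [-0.0, 0.8, -0.1]
opening: 0.704
```

```bash
python3 - <<'E'
from rv import *
c=np.array([.528,.017]);o=[]
for n in ('scene','top'):
    im=snapshot(n)[:,:,::-1].copy();cv2.imwrite(f'pics/f_{n}_full.png',im)
    px=proj(n,[*c,.03])[0].astype(int)
    a=np.radians(-3);u=np.array([np.cos(a),np.sin(a)]);v=np.array([-u[1],u[0]])
    L=[(circ(c,.042,.0315),(0,255,0)),(circ(c,.017,.0295),(0,255,255)),(circ(c,.014,.0495),(255,255,0))]
    for s in (1,-1):
        q=[c+s*u*.022+v*.009,c+s*u*.022-v*.009,c+s*u*.017-v*.009,c+s*u*.017+v*.009,c+s*u*.022+v*.009]
        L.append((np.array([[*k,.0475] for k in q]),(0,0,255)))
    o+= [overlay(im,n,*px,[],20,300),overlay(im,n,*px,L,20,300)]
cv2.imwrite('pics/f.png',np.vstack([np.hstack(o[:2]),np.hstack(o[2:])]))
E
```

```text
(no output)
```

View pics/f.png

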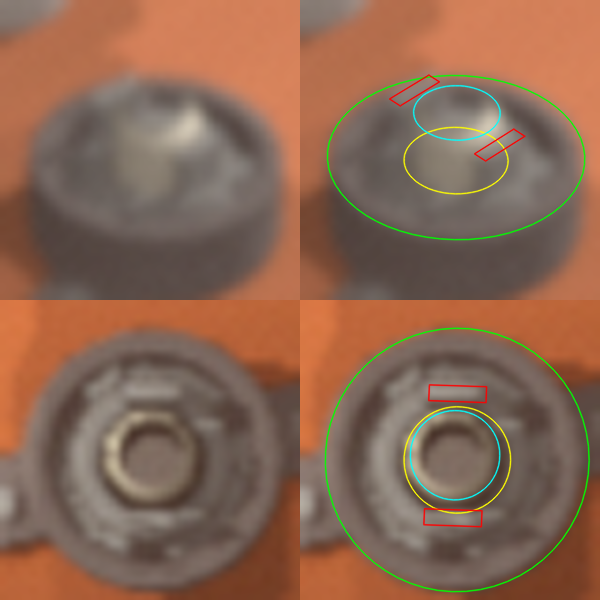

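View pics/f_scene_full.png

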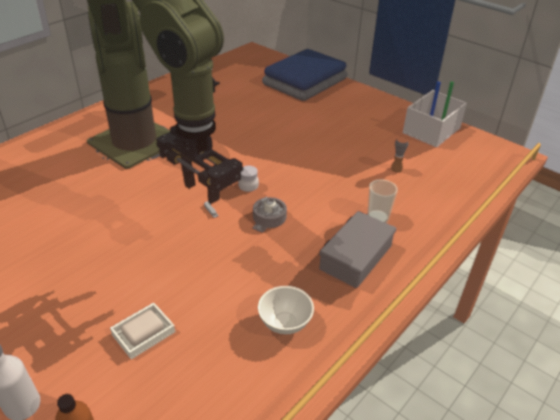

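The top view shows tabs at about -3°, the same angle as at release, so the ring did not spring back. The thimble and cup are concentric, with the thimble at (152,456) and the rim at (153,460). The ring sits low in the cup, and the other things look unmoved in the scene view. Handing in.

```bash
python3 -c "
from plant import *
s=get_state();print(s['clock'],s['contact_force'],s['qd'].round(3))
print(finish_job())"
```

```text
19.4833 [-0.08587179  0.53718801  0.47342819] [-0.016 -0.006 -0.008  0.     0.001  0.004  0.004]
the job is handed in; nothing more can be done
None
```

The cover glass is back in the cell and the retaining ring is screwed down to its stop. I handed the job in at about 19.5 s.

**What I did**
- I lowered the glass into the pocket. It met about 5.5 N where the rubber seat should be, and I let go.
- I turned the ring so its notches matched the pins I saw in the top picture. It dropped past them onto the glass without noticeable force.
- I screwed it about 85° clockwise from the angle at which it dropped. The ring came down about 1.8 mm, and at the end the turning moment jumped from about 0.05 to 0.46 Nm. I released it there.

**Last checks**
- The glass and cup are concentric in the top picture, and the ring sits low in the cup.
- The tabs are at the release angle (about -3°), so the ring did not spring back.
- The other things on the shelf look unmoved in the scene picture.
- The gripper was clear, with about 0.7 N of noise on the force reading.

**Disagreed or not measured**
- The stop came about 7° later than the 78° nominal, probably because I started off mid-notch.
- The two cameras disagreed by about 1–3 mm throughout.
- I could not measure directly how hard the ring presses on the glass. I infer it from reaching the stop and from the depth.

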